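# Pack interlocking channels into the pinned parts crate

### The arm

A 7-joint arm with a two-finger parallel gripper is mounted at the origin on the work surface. World frame = base frame: x ahead of the robot, y to its left, z up, the work surface at z = 0. Lengths are in m, angles in rad, forces in N, time in s.
With the tool pointing down it reaches from about 0.425 to 1.025 m from the base axis. Payload 9.4 kg.
Tool frame: the origin (TCP) lies midway between the tips of the shut fingers; the grasp point (between the pads) lies 19 mm behind it; z points along the fingers, y is the direction in which the jaws open and shut (so a half turn about z gives the same grasp; the last joint's range is limited). The gripper opens to 85 mm and grips with 20 to 120 N. Pads are 22 mm wide; open, the fingers measure 114 mm over their backs; the gripper's body (76 mm by 85 mm) begins 54 mm behind the grasp point. The pads swing forward as they close: fully open they stand 13 mm farther back than shut.
Start: joints at [1.088, 0.599, -0.003, 1.599, 0.002, 0.943, -0.08], TCP at [0.286, -0.666, 0.231] pointing down, gripper open.
Joint ranges: [-2.57, 2.57], [-0.35, 1.97], [-1.29, 1.29], [0.11, 2.56], [-1.05, 4.19], [0.11, 1.86], [-2.63, 2.63]. Speed limits (rad/s): [2.22, 2.22, 3.01, 3.01, 3.14, 3.14, 3.14].

### API

Orientations are given as a unit quaternion [x, y, z, w].
In Python, from bench import ctrl, eyes, ticket gives the robot as it stands.
- The arm moves only by the tool carry_out, never from a script. Its argument "steps" is a list that holds one entry, the list of rows, each a list of 7 numbers: the shift along the tool's x, y, z in m, then the turn, a rotation vector about the tool's x, y, z in degrees, then the opening, from 0 (shut) to 1 (fully open). In form: [[[dx, dy, dz, ax, ay, az, hand], ...]]. A call has 1 to 10 rows; each row is the pose to reach, as a shift and turn from the pose measured when the call began, along the tool's axes at that moment; what a row does not reach only later rows make up. A row lasts 1/10 s, in which the tool goes at most 50 mm and 8.59 degrees, less where a joint would pass 70% of its speed; a pose out of reach is approached as far as the arm can. A call with a gripper value outside its range is refused whole. The fingers move at their own pace and stop on an object; "squeeze" is the grip in N (left out, the last holds). Time passes only in rows, so rows that repeat a pose let the fingers close. It gives the time, the measured TCP pose, the force and the opening at its end, in the units of the state.
- ctrl.observe(): the state, without advancing time (a new reading comes with each control period).
- eyes.camera(name): name is "scene" or "top"; returns a dict with "color" (480x640x3 uint8, red, green, blue), "range_z" (480x640 float32, m along the optical axis (not along the pixel's ray), 0 where there is no reading), "fx", "fy", "cx", "cy" (pixels), "D" ([k1, k2, p1, p2, k3] as OpenCV has them; the pictures are not rectified), "view" (4x4, takes a point from world to camera coordinates). Camera axes: x right, y down, z forward; pixel columns grow to the right and rows downward; lengths in m; the calibration is good to about 2 mm. A picture is of the moment at which its call begins.
- ticket.job_done(): hands the job in, once; it reports no verdict.
The state is a dict: "time_s": time; "q": joint angles; "joint_velocities": joint speeds; "joint_torque": joint torques, N m; "eef_pos": TCP position; "tool_rot": TCP orientation; "ft_force": force on the tool from outside, world axes, zero at the start; "moment": the same for the moment, N m; "finger_gap": opening from 0.0 (shut) to 1.0 (fully open).
Only numpy, scipy, OpenCV 4.12 (cv2) and the standard library are available. Lean on these libraries where they do the work, as an engineer would, in place of code of your own. Each camera call takes 0.05 s, during which the arm holds its last target. There are 200 camera calls.

### The job

Open the parts crate: with the lid still shut, draw the retaining pin out of its staple and put it in the steel tray, then lift the lid off and lay it right way up, flat on the clear counter to the left. Pack all the aluminium channels into the crate so that they interlock: the three open-up ones flat on the floor side by side, lying across the crate, and each open-down one (there are one or two) upside down over two neighbours, one flange fully down in each. Then put the lid back, fully seated with its lugs around the staple, and leave the pin in the tray and the can, the screwdriver and the mug alone.

Things in the scene. Friction and masses are not known exactly. Their poses are not given: they have to be found in the camera images.
- crate: fixed plywood parts crate, long way = own y (roughly away from the robot). Outside 140 (x) by 310 (y) by 50 mm high; floor 8, walls 10 mm, inside 120 by 290 mm. Origin: underside centre, on the counter. Three channels lie across it (channel x along crate x) with centres about 86 mm apart along y, 26 mm between neighbours and 29 mm to the end walls, room for a finger or a flange
- staple (a point): centre of the eye of the steel staple on the crate's -x side, 86 mm from the crate's centre line and 64 mm above the counter; the eye is 12 mm wide and 12 mm high, is open along crate y, and its loop is 22 mm (x) by 8 mm (y), top at 76 mm
- lid: loose wooden lid, 140 by 310 by 8 mm, 0.35 kg, axes as the crate. Origin: centre of the panel's underside, 50 mm up when shut, 6 mm on the counter (cleats below). Handle block on top centre: 16 (x) by 90 (y) by 30 mm high, 8 to 38 mm above origin. On its -x side two steel lugs reach 34 mm out, an 18 mm notch between them around the staple. Pin out, it lifts straight up; clear after 30 mm
- lid_notch (a point): middle of the notch between the lid's lugs, in mid thickness, 87 mm from the lid's centre on its -x side; 1 mm from the staple's axis when shut. The lid has about 5 mm of play each way when seated
- pin: retaining pin: steel bar 8 by 8 by 60 mm along own y, origin at the centre of the bar's underside; at its +y end a black upright grip tab 14 (x) by 10 (y) by 30 mm high. It lies on the lid's lugs, underside 58 mm above the counter, through the staple's eye; loose fit. Drawn out along own +y by at least 40 mm
- pin_grip (a point): point in the pin's grip tab, 35 mm along +y from the pin's origin and 20 mm above its underside
- tray: shallow open steel tray, fixed, 90 mm (x) by 120 mm (y), 18 mm high, 4 mm walls and floor; origin: underside centre. For the pin. Between it and the robot, left of the crate, the counter is clear for the lid: about x 0.25 to 0.57, y 0.22 to 0.41 m
- U1: aluminium channel, 90 mm long (own x), 60 mm wide over its two flanges (own y), 30 mm high, 4 mm thick throughout, about 0.11 kg. Starts on the counter open side UP: origin at the centre of the underside of its web, z up; flanges stand up at y = +-28 mm
- U2: aluminium channel, 90 mm long (own x), 60 mm wide over its two flanges (own y), 30 mm high, 4 mm thick throughout, about 0.11 kg. Starts on the counter open side UP: origin at the centre of the underside of its web, z up; flanges stand up at y = +-28 mm
- U3: aluminium channel, 90 mm long (own x), 60 mm wide over its two flanges (own y), 30 mm high, 4 mm thick throughout, about 0.11 kg. Starts on the counter open side UP: origin at the centre of the underside of its web, z up; flanges stand up at y = +-28 mm
- D1: aluminium channel, 90 mm long (own x), 60 mm wide over its two flanges (own y), 30 mm high, 4 mm thick throughout, about 0.11 kg. Starts on the counter open side DOWN: origin midway between the lower edges of its flanges, z up, web on top 26 to 30 mm above the origin. May be absent. Seated with its flanges in two open-up channels, its origin is 4 mm above theirs
- D1_a (a point): middle of the lower edge of the +y flange of D1 (y = +28 mm, z = 0)
- D1_b (a point): middle of the lower edge of the -y flange of D1 (y = -28 mm, z = 0)
- D2: aluminium channel, 90 mm long (own x), 60 mm wide over its two flanges (own y), 30 mm high, 4 mm thick throughout, about 0.11 kg. Starts on the counter open side DOWN: origin midway between the lower edges of its flanges, z up, web on top 26 to 30 mm above the origin. May be absent. Seated with its flanges in two open-up channels, its origin is 4 mm above theirs
- D2_a (a point): middle of the lower edge of the +y flange of D2 (y = +28 mm, z = 0)
- D2_b (a point): middle of the lower edge of the -y flange of D2 (y = -28 mm, z = 0)
- screwjar: steel can, 68 mm across, 75 mm high; bystander
- driver: screwdriver lying on the counter; bystander
- mug: white mug; bystander
Mind the look-alikes: they are no part of the job. Of the things like the tray, leave any that is orange; of the rest the smaller one is meant. Leave any purple or red look-alike of the D2 alone.

How it is judged:
By the outcome, as a careful person would: the job done as asked, in the order asked, and still so for the second after the job is handed in, with the robot touching nothing.
Of D1, D2 only 1 to 2 are there at a start; the rules pass over those that are not, and their reading is None.
At some moment in a run one of U1, U2, U3 may be knocked a few centimetres aside while the robot is not near it.
It also fails if it takes over 208 s, if anything falls off the work surface, if the arm or the gripper's body presses on something with over 40 N, if the wrist force passes 120 N, or if a joint passes its speed limit or range.

## Working session

There is one attempt and no reset: what is moved stays moved. The work goes in short steps, Python scripts to look and compute and a tool call to move; the robot and the scene stay as the last step left them, time stands still between calls to the robot, and variables do not carry over. Pictures are saved under pics/ and viewed, about 12 in all and at most 16, crops included, and the job is handed in when it is done.

Besides the shell and the picture viewer there is one more tool, called after ">>>" as name(argument=value, ...), one argument or row to a line, values as JSON. carry_out: Moves the arm, as the interface text tells. Its arguments: {"type":"object","properties":{"steps":{"type":"array"},"squeeze":{"type":"number"}},"required":["steps"]}

```bash
mkdir -p pics; ls; python3 - <<'E'
from bench import ctrl,eyes
import cv2,numpy as np
print(ctrl.observe())
for n in("scene","top"):
    c=eyes.camera(n); np.savez(f"{n}0.npz",**{k:np.array(v) for k,v in c.items()})
    cv2.imwrite(f"pics/{n}0.png",c["color"][:,:,::-1]); print(n,c["fx"],c["fy"],c["cx"],c["cy"],c["D"],c["view"])
E
```

```text
pics
{'time_s': 0.0, 'q': array([ 1.08829896,  0.6001374 , -0.00254435,  1.60013026,  0.00179691,
        0.94292148, -0.07983772]), 'joint_velocities': array([-0.00122523, -0.00028017, -0.0008173 ,  0.00025227, -0.00103042,
        0.00048315, -0.00096147]), 'joint_torque': array([ 7.09026172e-04, -7.76470613e+01,  1.56486310e+00, -2.58015597e+01,
        1.23464246e-02,  9.05207125e-03,  4.49975460e-05]), 'eef_pos': array([ 0.28599078, -0.6656864 ,  0.23040795]), 'tool_rot': array([ 9.79484266e-01,  2.01519073e-01, -2.29869993e-04, -7.63289352e-04]), 'ft_force': array([ 0.38896559, -0.03015195, -0.03261222]), 'moment': array([0.00929206, 0.00823292, 0.00013582]), 'finger_gap': 0.9981515429467402}
scene 496.4370712754845 496.4370712754845 317.3414446492723 233.29326097233022 [0.0404044 0.        0.        0.        0.       ] [[-0.78720548  0.61666024 -0.00613842  0.40770728]
 [ 0.35444304  0.44427845 -0.82279207 -0.19430927]
 [-0.50465599 -0.64988215 -0.56830936  1.56303769]
 [ 0.          0.          0.          1.        ]]
top 457.2178752870056 457.2178752870056 316.859541668824 244.6967585690669 [-0.11421798  0.          0.          0.          0.        ] [[ 0.01145241 -0.9999308  -0.0026893   0.07384202]
 [-0.99142154 -0.01100468 -0.13023908  0.61768998]
 [ 0.13020047  0.00415778 -0.99147897  1.12182956]
 [ 0.          0.          0.          1.        ]]
```

View pics/top0.png

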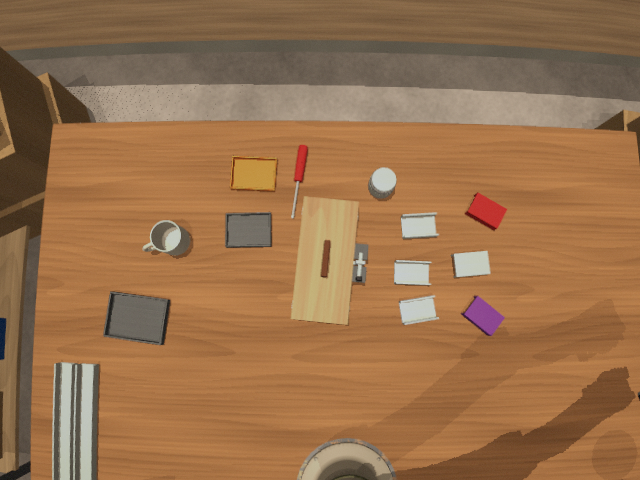

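View pics/scene0.png

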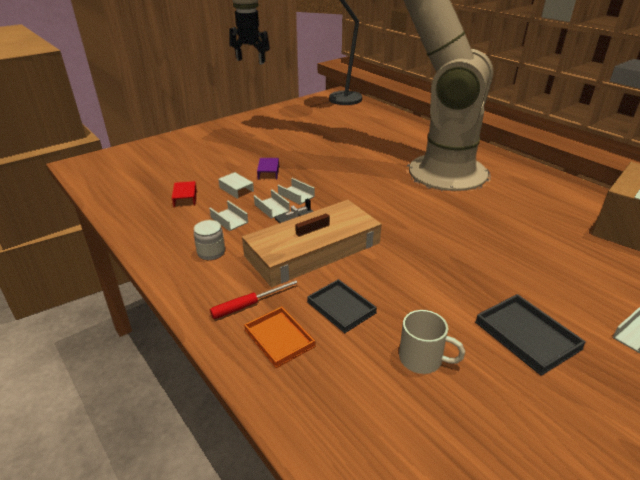

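Candidates:
- **Trays:** small dark (249,230), large dark (137,318) and orange (254,174). I choose (249,230).
- **Open-down channels:** white (472,264), red (486,211) and purple (484,316). I choose the white one, so only one D is present.
- **Open-up channels:** (420,226), (412,273) and (418,310).
- **Pin:** at the staple, (360,265).

Next I measure these and check a close crop.

```bash
cat > h.py <<'E'
import numpy as np,cv2
from bench import ctrl,eyes
def cam(n,save=None):
    c=eyes.camera(n)
    if save: cv2.imwrite(save,c["color"][:,:,::-1])
    return c
def cloud(c):
    K=np.array([[c["fx"],0,c["cx"]],[0,c["fy"],c["cy"]],[0,0,1]])
    v,u=np.mgrid[:480,:640]
    p=cv2.undistortPoints(np.stack([u,v],-1).reshape(-1,1,2).astype(np.float64),K,np.array(c["D"],float)).reshape(480,640,2)
    z=c["range_z"][...,None].astype(float)
    P=np.concatenate([p*z,z],-1); V=np.array(c["view"])
    return (P-V[:3,3])@V[:3,:3]
def px(c,X):
    V=np.array(c["view"]);K=np.array([[c["fx"],0,c["cx"]],[0,c["fy"],c["cy"]],[0,0,1]])
    X=np.atleast_2d(np.array(X,float))
    return cv2.projectPoints(X,V[:3,:3],V[:3,3],K,np.array(c["D"],float))[0].reshape(-1,2)
def crop(c,x0,y0,x1,y1,s,f):
    cv2.imwrite(f,cv2.resize(c["color"][y0:y1,x0:x1,::-1],None,fx=s,fy=s,interpolation=cv2.INTER_CUBIC))
def rect(P):
    (cx,cy),(w,h),a=cv2.minAreaRect(P[:,:2].astype(np.float32)*1000)
    if w<h: w,h,a=h,w,a+90
    a=(a+90)%180-90
    return np.round([cx,cy,w,h,a],1)   # mm, long side direction deg
def blobs(c,lo,hi,box,minpx=15):
    W=cloud(c);m=(W[...,2]>lo)&(W[...,2]<hi)&(c["range_z"]>0)
    m&=(W[...,0]>box[0])&(W[...,0]<box[1])&(W[...,1]>box[2])&(W[...,1]<box[3])
    n,l,st,ce=cv2.connectedComponentsWithStats(m.astype(np.uint8),connectivity=8)
    for i in range(1,n):
        if st[i,4]>=minpx:
            q=W[l==i]; print(np.round(ce[i]),st[i,4],rect(q),"med",np.round(np.median(q,0)*1000,1),"col",np.median(c["color"][l==i],0))
E
python3 - <<'E'
import numpy as np
from h import *
L=lambda n:{k:(v if v.ndim else v.item()) for k,v in np.load(f"{n}0.npz").items()}
c=L("top");s=L("scene")
B=(.2,.95,-.6,.65)
print("lid/crate");blobs(c,.046,.066,B)
print("handle,tab");blobs(c,.067,.12,B)
print("lugs/pin");blobs(c,.05,.10,(.3,.7,-.12,-.055),5)
print("low");blobs(c,.010,.045,B)
W=cloud(c);print("table",np.median(W[350:400,200:280,2]),np.median(W[350:400,400:480,2]))
crop(c,340,190,500,330,5,"pics/c1.png")
E
```

```text
lid/crate
[379. 188.] 98 [767.  -78.9  68.7  37.3  65.2] med [756.9 -71.7  59.3] col [113. 104.  92.]
[326. 260.] 7057 [577.7  44.  311.6 175.1  -5.5] med [575.2  55.9  58.8] col [196. 165. 113.]
[159. 233.] 83 [637.9 476.7  71.4  33.7 -21.6] med [643.6 488.1  56.2] col [96. 87. 72.]
[180. 242.] 81 [620.4 434.5  77.6  30.2 -21.9] med [614.  424.5  55.8] col [97. 87. 72.]
handle,tab
[383. 179.] 474 [781.7 -85.9  62.3  58.9 -61.7] med [780.4 -84.9  75.8] col [197. 202. 194.]
[164. 237.] 324 [630.9 466.4  96.9  78.6  80.6] med [622.7 469.4  81.1] col [155.5 145.  126. ]
[325. 258.] 242 [578.6  60.9  89.   15.9  -5.1] med [578.3  60.6  88.3] col [122.  71.  45.]
[359. 261.] 47 [577.7 -25.3  22.   21.2  83.5] med [572.6 -23.9  77. ] col [187. 189. 179.]
[358. 276.] 41 [539.  -21.3  25.6  12.8  -4.8] med [532.9 -21.3  86.9] col [67. 59. 55.]
lugs/pin
low
[299. 170.] 425 [790.3 135.8 197.8  25.6  -7.8] med [825.9 131.1  22.3] col [185.  50.  44.]
[252. 172.] 292 [811.7 252.8 120.9  92.   88.1] med [816.6 254.9  17.4] col [174. 118.  50.]
[377. 193.] 81 [762.1 -76.5  65.8  25.5  64.9] med [7
[... 759 characters left out ...]
5] med [ 572.4 -317.7   31.2] col [197. 202. 189.]
[413. 262.] 94 [ 577.1 -167.3   90.7    6.8   88.2] med [ 578.1 -166.1   30.1] col [178.5 175.  162. ]
[412. 283.] 68 [ 522.1 -162.8   85.5    4.1   87.9] med [ 522.3 -164.2   30.8] col [195.5 200.5 191. ]
[135. 318.] 613 [423.6 549.8 162.1 120.2  84. ] med [420.3 550.   22.1] col [95. 85. 73.]
[483. 316.] 868 [ 439.8 -348.9   93.3   62.5   50.7] med [ 439.1 -345.8   31.1] col [141.  71. 144.]
[416. 299.] 63 [ 482.2 -175.5   88.7    4.3  -80.3] med [ 481.8 -175.2   30.8] col [190. 193. 184.]
[420. 320.] 74 [ 427.9 -185.1   88.4    5.2  -78.5] med [ 428.5 -183.1   30.4] col [177.5 178.  168. ]
table 0.0005639681230779044 0.0012927900254753794
```

View pics/c1.png

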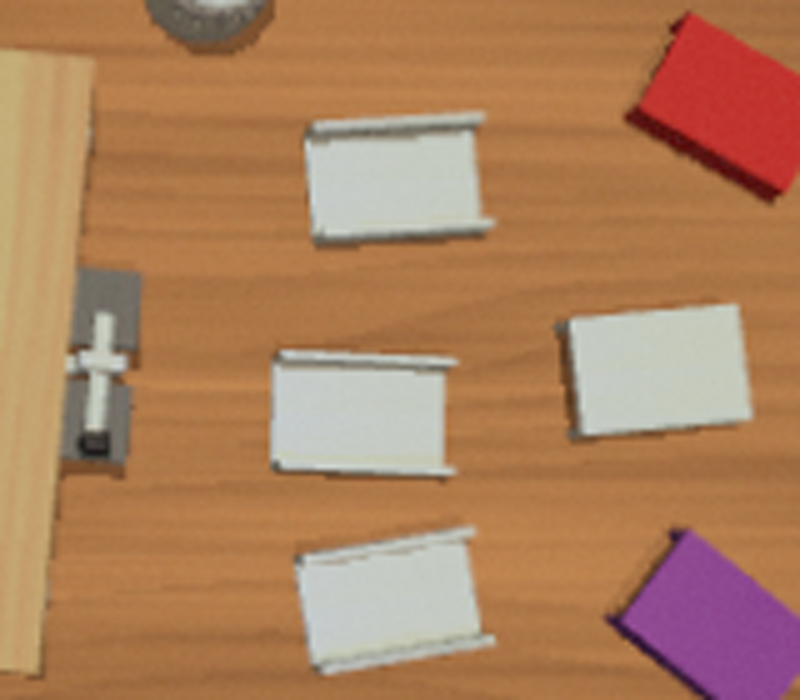

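The crop shows the pin lying through the staple with its black tab toward the robot, at (359,276) in the full image. That makes crate +y point toward the robot (azimuth about 174.7°) and crate +x world left. The sizes and heights match the description: lid 310 mm at 58 mm high, tab top about 88 mm, channels 30 mm, tray 119×92 mm.

```bash
cat > go.py <<'E'
# usage: go.py x,y,z,az [x,y,z,az ...]  (mm, deg): chained deltas in tool axes
import sys,numpy as np
from scipy.spatial.transform import Rotation as R
from bench import ctrl
o=ctrl.observe(); p=o["eef_pos"]*1000; r=R.from_quat(o["tool_rot"])
x=r.as_matrix()[:,0]
print("t",round(o["time_s"],2),"p",p.round(1),"az",round(np.degrees(np.arctan2(x[1],x[0])),2),"tilt",r.as_matrix()[:2,2].round(4),"F",o["ft_force"].round(1),"gap",round(o["finger_gap"],3),"q",o["q"].round(2))
for a in sys.argv[1:]:
    X,Y,Z,A=map(float,a.split(","));c,s=np.cos(np.radians(A)),np.sin(np.radians(A))
    T=R.from_matrix(np.array([[c,s,0],[s,-c,0],[0,0,-1]]))
    d=r.inv().apply(np.array([X,Y,Z])-p)
    print(a,"->",(d/1000).round(4),np.degrees((r.inv()*T).as_rotvec()).round(2))
    p=np.array([X,Y,Z]);r=T
E
python3 go.py 450,-300,200,100 535,-22,140,174.7 535,-22,62,174.7
```

```text
t 0.1 p [ 286.  -665.7  230.5] az 23.25 tilt [-0.0007  0.0013] F [-0.2  0.4  0.5] gap 1.003 q [ 1.09  0.6  -0.    1.6   0.    0.94 -0.08]
450,-300,200,100 -> [ 0.2951 -0.2712  0.0308] [-7.000e-02 -5.000e-02 -7.675e+01]
535,-22,140,174.7 -> [0.259 0.132 0.06 ] [  0.    0.  -74.7]
535,-22,62,174.7 -> [0.    0.    0.078] [0. 0. 0.]
```

>>> carry_out(
  steps=[
    [[0.03,-0.027,0.003,0,0,-7.7,0.5],[0.059,-0.054,0.006,0,0,-15.4,0.5],[0.0885,-0.081,0.009,0,0,-23,0.5],[0.118,-0.108,0.012,0,0,-30.7,0.5],[0.1475,-0.1355,0.015,0,0,-38.4,0.5],[0.177,-0.163,0.018,0,0,-46,0.5],[0.2065,-0.19,0.021,0,0,-53.7,0.5],[0.236,-0.217,0.024,0,0,-61.4,0.5],[0.2655,-0.244,0.027,0,0,-69,0.5],[0.295,-0.271,0.031,0,0,-76.75,0.5]],
  ],
)

```text
time_s: 1.1
eef_pos: [0.4504, -0.2988, 0.1998]
tool_rot: [0.641, 0.768, 0.0, -0.001]
ft_force: [1.0, -0.1, 0.3]
finger_gap: 0.5
```

```bash
python3 go.py 535,-22,140,174.7 535,-22,62,174.7
```

```text
t 1.1 p [ 450.4 -298.8  199.8] az 100.31 tilt [-0.0006  0.0012] F [ 1.  -0.1  0.3] gap 0.5 q [ 0.77  0.45 -0.4   2.04  0.26  0.71  0.39]
535,-22,140,174.7 -> [0.2571 0.1328 0.06  ] [ 3.000e-02 -8.000e-02 -7.439e+01]
535,-22,62,174.7 -> [0.    0.    0.078] [0. 0. 0.]
```

>>> carry_out(
  steps=[
    [[0.257,0.1328,0.06,0,0,-74.4,0.5],[0.257,0.1328,0.06,0,0,-74.4,0.5],[0.257,0.1328,0.06,0,0,-74.4,0.5],[0.257,0.1328,0.06,0,0,-74.4,0.5],[0.257,0.1328,0.06,0,0,-74.4,0.5],[0.257,0.1328,0.06,0,0,-74.4,0.5],[0.257,0.1328,0.06,0,0,-74.4,0.5],[0.257,0.1328,0.06,0,0,-74.4,0.5],[0.257,0.1328,0.06,0,0,-74.4,0.5],[0.257,0.1328,0.06,0,0,-74.4,0.5]],
  ],
)

```text
time_s: 2.1
eef_pos: [0.5348, -0.0222, 0.1396]
tool_rot: [0.046, 0.999, 0.001, -0.001]
ft_force: [0.1, -1.2, 0.7]
finger_gap: 0.5
```

```bash
python3 go.py 535,-22,62,174.7
```

```text
t 2.1 p [534.8 -22.2 139.6] az 174.78 tilt [-0.0016  0.0016] F [ 0.1 -1.2  0.7] gap 0.5 q [ 0.42  0.59 -0.69  2.09  0.6   0.67  0.8 ]
535,-22,62,174.7 -> [-0.0003  0.0001  0.0776] [ 0.08 -0.1   0.08]
```

>>> carry_out(
  steps=[
    [[0,0,0.03,0,0,0,0.5],[0,0,0.055,0,0,0,0.5],[0,0,0.07,0,0,0,0.5],[0,0,0.0775,0,0,0,0.5],[0,0,0.0775,0,0,0,0.3],[0,0,0.0775,0,0,0,0.0],[0,0,0.0775,0,0,0,0.0],[0,0,0.0775,0,0,0,0.0],[0,0,0.0775,0,0,0,0.0],[0,0,0.0775,0,0,0,0.0]],
  ],
  squeeze=30,
)

```text
time_s: 3.1
eef_pos: [0.535, -0.0222, 0.0626]
tool_rot: [0.046, 0.999, 0.001, -0.0]
ft_force: [-1.4, -1.0, 6.4]
finger_gap: 0.157
```

```bash
python3 go.py 535,-22,62,174.7; python3 -c "
from h import *
c=cam('scene');crop(c,260,170,360,260,7,'pics/c2.png')"
```

```text
t 3.1 p [535.  -22.2  62.6] az 174.77 tilt [-0.0006  0.0014] F [-1.4 -1.   6.4] gap 0.157 q [ 0.32  0.69 -0.56  2.14  0.75  0.52  0.66]
535,-22,62,174.7 -> [-0.      0.0002  0.0006] [ 0.08 -0.04  0.07]
```

View pics/c2.png

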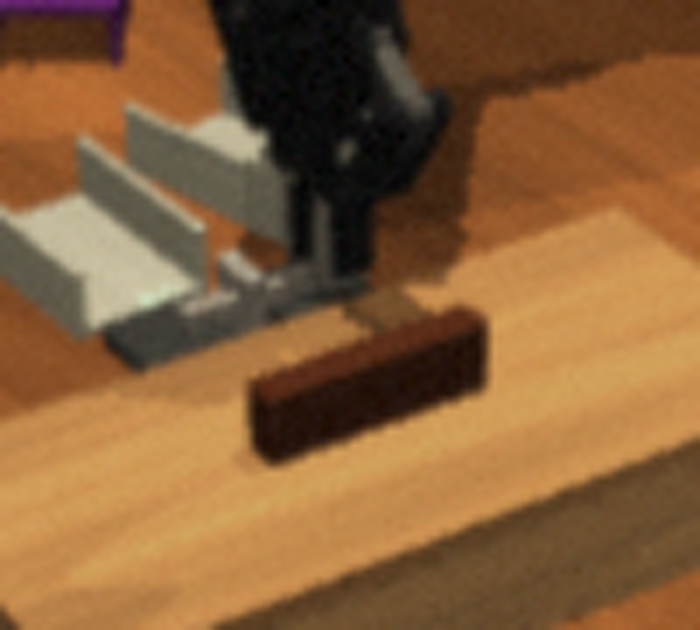

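The image shows the fingers closed on the tab. The gap is 13.3 mm against the 14 mm tab. Next I draw the pin out along tool +x, which is crate +y.

>>> carry_out(
  steps=[
    [[0,0,-0.0015,0,0,0,0],[0.005,0,-0.0015,0,0,0,0],[0.013,0,-0.0015,0,0,0,0],[0.023,0,-0.0015,0,0,0,0],[0.035,0,-0.0015,0,0,0,0],[0.047,0,-0.002,0,0,0,0],[0.059,0,-0.003,0,0,0,0],[0.071,0,-0.004,0,0,0,0],[0.071,0,-0.03,0,0,0,0],[0.071,0,-0.07,0,0,0,0]],
  ],
)

```text
time_s: 4.15
eef_pos: [0.4622, -0.0154, 0.1321]
tool_rot: [0.045, 0.999, 0.0, -0.003]
ft_force: [0.5, -0.5, -0.3]
finger_gap: 0.159
```

```bash
python3 go.py 600,160,135,100 660,295,120,84.7; python3 -c "
from h import *
c=cam('scene');crop(c,240,140,380,260,5,'pics/c3.png')"
```

```text
t 4.15 p [462.2 -15.4 132.1] az 174.87 tilt [-0.005   0.0012] F [ 0.5 -0.5 -0.3] gap 0.159 q [ 0.4   0.53 -0.68  2.25  0.63  0.56  0.72]
600,160,135,100 -> [-0.1215  0.187  -0.0034] [-0.16 -0.28 74.87]
660,295,120,84.7 -> [0.1225 0.0825 0.015 ] [ 0.   0.  15.3]
```

View pics/c3.png

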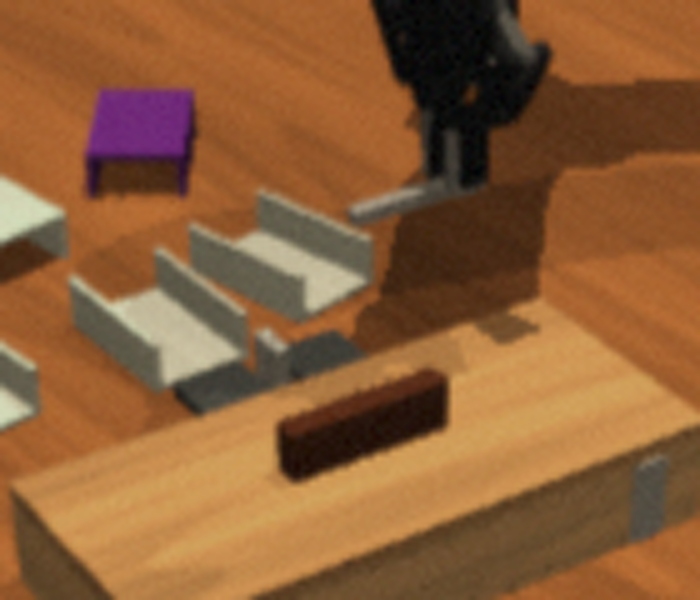

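The pin is out of the staple and held. The tab is at about (445,165) in the crop, with the bar pointing away from the robot. Next, over to the tray.

>>> carry_out(
  steps=[
    [[-0.02,0.03,-0.003,0,0,8,0],[-0.04,0.062,-0.003,0,0,16,0],[-0.06,0.094,-0.003,0,0,24,0],[-0.08,0.125,-0.003,0,0,32,0],[-0.1,0.156,-0.003,0,0,40,0],[-0.1215,0.187,-0.003,0,0,48,0],[-0.1215,0.187,-0.003,0,0,56.5,0],[-0.1215,0.187,-0.003,0,0,65,0],[-0.1215,0.187,-0.003,0,0,74.9,0],[-0.1215,0.187,-0.003,0,0,74.9,0]],
  ],
)

```text
time_s: 5.2
eef_pos: [0.6017, 0.1605, 0.1411]
tool_rot: [0.644, 0.765, 0.001, 0.001]
ft_force: [0.7, -0.2, -0.3]
finger_gap: 0.155
```

```bash
python3 go.py 660,293,80,86 660,293,11,86
```

```text
t 5.2 p [601.7 160.5 141.1] az 99.82 tilt [ 0.0022 -0.0002] F [ 0.7 -0.2 -0.3] gap 0.155 q [-0.15  0.6  -0.31  1.91  0.28  0.67 -0.45]
660,293,80,86 -> [0.1206 0.0799 0.0612] [ 0.13  0.02 13.82]
660,293,11,86 -> [0.    0.    0.069] [0. 0. 0.]
```

>>> carry_out(
  steps=[
    [[0.04,0.026,0.0,0,0,5,0],[0.08,0.053,0.01,0,0,10,0],[0.1206,0.08,0.04,0,0,13.8,0],[0.1206,0.08,0.06,0,0,13.8,0],[0.1206,0.08,0.085,0,0,13.8,0],[0.1206,0.08,0.105,0,0,13.8,0],[0.1206,0.08,0.12,0,0,13.8,0],[0.1206,0.08,0.127,0,0,13.8,0],[0.1206,0.08,0.13,0,0,13.8,0],[0.1206,0.08,0.13,0,0,13.8,0]],
  ],
)

```text
time_s: 6.2
eef_pos: [0.6605, 0.2929, 0.0116]
tool_rot: [0.731, 0.682, 0.001, 0.001]
ft_force: [-0.3, 0.0, 0.2]
finger_gap: 0.157
```

```bash
python3 go.py 660,293,11,86;python3 -c "
from h import *
c=cam('scene');crop(c,270,230,410,350,5,'pics/c4.png')"
```

```text
t 6.2 p [660.5 292.9  11.6] az 86.04 tilt [0.0026 0.    ] F [-0.3  0.   0.2] gap 0.157 q [-0.38  0.85 -0.18  1.73  0.25  0.59 -0.79]
660,293,11,86 -> [ 0.     -0.0005  0.0006] [ 0.15 -0.01  0.04]
```

View pics/c4.png

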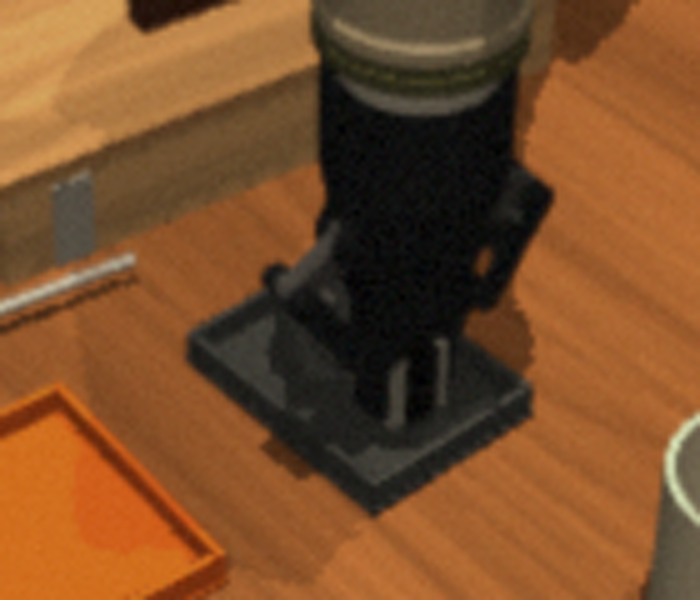

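The fingers are inside the small dark tray. Now I release and lift.

>>> carry_out(
  steps=[
    [[0,0,0.001,0,0,0,0.35],[0,0,0.001,0,0,0,0.35],[0,0,0.001,0,0,0,0.35],[0,0,0.001,0,0,0,0.35],[0,0,-0.01,0,0,0,0.35],[0,0,-0.04,0,0,0,0.35],[0,0,-0.08,0,0,0,0.35],[0,0,-0.12,0,0,0,0.5],[0,0,-0.12,0,0,0,0.5]],
  ],
)

```text
time_s: 7.15
eef_pos: [0.6632, 0.2947, 0.1391]
tool_rot: [0.731, 0.682, 0.006, 0.002]
ft_force: [0.4, 0.3, 0.1]
finger_gap: 0.501
```

```bash
python3 go.py 578.5,61,130,174.7 578.5,61,63,174.7
```

```text
t 7.15 p [663.2 294.7 139.1] az 86.02 tilt [0.0118 0.0049] F [0.4 0.3 0.1] gap 0.501 q [-0.36  0.7  -0.23  1.67  0.21  0.78 -0.75]
578.5,61,130,174.7 -> [-0.239  -0.0684  0.007 ] [  0.77   0.25 -88.68]
578.5,61,63,174.7 -> [0.    0.    0.067] [0. 0. 0.]
```

>>> carry_out(
  steps=[
    [[-0.02,-0.006,0.0,0,0,-8.5,0.5],[-0.05,-0.014,0.0,0,0,-17,0.5],[-0.08,-0.022,0.0,0,0,-25.5,0.5],[-0.11,-0.031,0.0,0,0,-34,0.5],[-0.14,-0.04,0.0,0,0,-42.5,0.5],[-0.17,-0.049,0.0,0,0,-51,0.5],[-0.2,-0.058,0.002,0,0,-59.5,0.5],[-0.22,-0.064,0.004,0,0,-68,0.5],[-0.239,-0.0684,0.007,0.5,0.2,-76.5,0.5],[-0.239,-0.0684,0.007,0.77,0.25,-85,0.5]],
  ],
)

```text
time_s: 8.15
eef_pos: [0.5774, 0.0572, 0.1297]
tool_rot: [0.077, 0.997, -0.001, -0.001]
ft_force: [-0.1, 0.3, -0.3]
finger_gap: 0.502
```

```bash
python3 go.py 578.5,61,63,174.7; python3 - <<'E'
from h import *
s=cam('scene'); crop(s,270,260,410,350,5,'pics/c5.png')
E
```

```text
t 8.15 p [577.4  57.2 129.7] az 171.16 tilt [-0.0019 -0.0025] F [-0.1  0.3 -0.3] gap 0.502 q [ 0.24  0.64 -0.65  1.99  0.59  0.71  0.63]
578.5,61,63,174.7 -> [-0.0006  0.0041  0.0666] [-0.16 -0.09 -3.54]
```

View pics/c5.png

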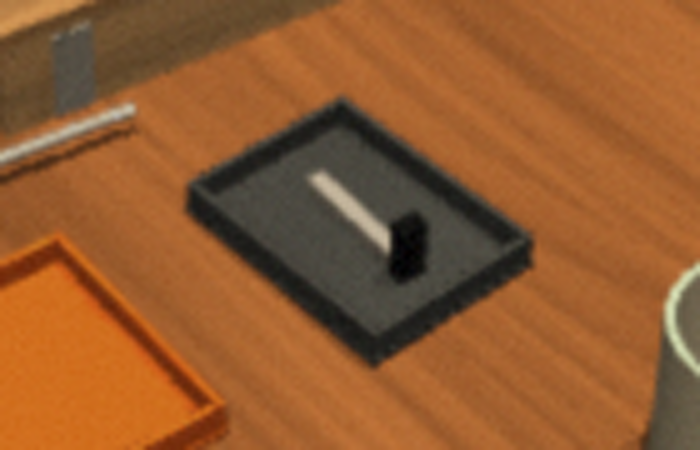

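The pin lies flat in the middle of the tray. Next I grip the lid handle.

>>> carry_out(
  steps=[
    [[-0.0006,0.0041,0.0,0,0,-3.5,0.5],[-0.0006,0.0041,0.01,0,0,-3.5,0.5],[-0.0006,0.0041,0.035,0,0,-3.5,0.5],[-0.0006,0.0041,0.055,0,0,-3.5,0.5],[-0.0006,0.0041,0.0666,0,0,-3.5,0.5],[-0.0006,0.0041,0.0666,0,0,-3.5,0.3],[-0.0006,0.0041,0.0666,0,0,-3.5,0.1],[-0.0006,0.0041,0.0666,0,0,-3.5,0],[-0.0006,0.0041,0.0666,0,0,-3.5,0],[-0.0006,0.0041,0.0666,0,0,-3.5,0]],
  ],
  squeeze=60,
)

```text
time_s: 9.2
eef_pos: [0.5793, 0.0624, 0.0635]
tool_rot: [0.042, 0.999, -0.001, -0.0]
ft_force: [-0.2, 0.5, -4.0]
finger_gap: 0.176
```

```bash
python3 go.py 578.5,61,150,174.7 410,332,150,180 410,332,20,180
```

```text
t 9.2 p [579.3  62.4  63.5] az 175.16 tilt [-0.0008 -0.0014] F [-0.2  0.5 -4. ] gap 0.176 q [ 0.18  0.73 -0.58  2.03  0.71  0.6   0.59]
578.5,61,150,174.7 -> [ 0.0008 -0.0016 -0.0865] [-0.08 -0.04  0.46]
410,332,150,180 -> [0.1928 0.2543 0.    ] [ 0.   0.  -5.3]
410,332,20,180 -> [0.   0.   0.13] [0. 0. 0.]
```

>>> carry_out(
  steps=[
    [[0,0,-0.005,0,0,0,0],[0,0,-0.012,0,0,0,0],[0,0,-0.022,0,0,0,0],[0,0,-0.034,0,0,0,0],[0,0,-0.048,0,0,0,0],[0,0,-0.062,0,0,0,0],[0,0,-0.075,0,0,0,0],[0,0,-0.085,0,0,0,0],[0,0,-0.085,0,0,0,0]],
  ],
)

```text
time_s: 10.1
eef_pos: [0.5801, 0.0627, 0.1503]
tool_rot: [0.042, 0.999, -0.001, 0.001]
ft_force: [1.2, 0.4, -3.8]
finger_gap: 0.178
```

```bash
python3 go.py 410,332,150,180 410,332,20.5,180; python3 - <<'E'
from h import *
c=cam('top','pics/t2.png')
B=(.2,.95,-.6,.65)
blobs(c,.010,.045,B,50)
E
```

```text
t 10.1 p [580.1  62.7 150.3] az 175.15 tilt [ 0.0017 -0.0011] F [ 1.2  0.4 -3.8] gap 0.178 q [ 0.26  0.62 -0.7   1.97  0.58  0.75  0.7 ]
410,332,150,180 -> [ 0.1923  0.254  -0.0003] [-0.06  0.1  -4.85]
410,332,20.5,180 -> [0.     0.     0.1295] [0. 0. 0.]
[299. 170.] 420 [790.5 135.9 198.   25.7  -8. ] med [826.1 131.   22.4] col [188.  51.  45.]
[252. 172.] 301 [811.6 253.1 121.8  92.1  88. ] med [816.1 257.2  17.5] col [175. 120.  51.]
[376. 193.] 86 [762.3 -77.4  66.   25.9  67.4] med [753.4 -70.7  28.3] col [100.5  92.   78. ]
[486. 211.] 843 [ 713.8 -366.2   91.8   64.5   59.8] med [ 712.3 -363.9   31. ] col [195.  52.  48.]
[246. 229.] 319 [659.7 263.1 119.4  91.1 -88.1] med [659.6 268.6  17.4] col [105.  99.  81.]
[418. 214.] 109 [ 701.4 -183.1   88.1    7.6  -85.4] med [ 701.7 -182.7   27.8] col [174. 167. 153.]
[163. 233.] 128 [639.7 480.2  70.8  27.7 -23.3] med [647.1 488.   29.5] col [99. 89. 74.]
[245. 229.] 104 [658.4 265.4  66.1  14.   87. ] med [657.7 272.6  14.1] col [171.5 174.  163. ]
[183. 243.] 129 [620.5 434.2  77.9  31.9 -22.2] med [615.6 424.4  27.4] col [100.  90.  74.]
[420. 235.] 90 [ 648.2 -187.5   88.9    8.9  -86.7] med [ 646.  -186.5   29.1] col [185.  185.  175.5]
[471. 264.] 811 [ 573.7 -319.    92.    61.   -84.7] med [ 572.7 -318.2   31.1] col [200. 205. 192.]
[135. 318.] 608 [423.8 549.9 163.4 120.   83.9] med [421.3 553.   22.3] col [97.  87.5 75.5]
[491. 308.] 103 [ 461.7 -364.9   89.3    9.7   49.3] med [ 459.3 -367.1   31.5] col [143.  74. 142.]
```

View pics/t2.png

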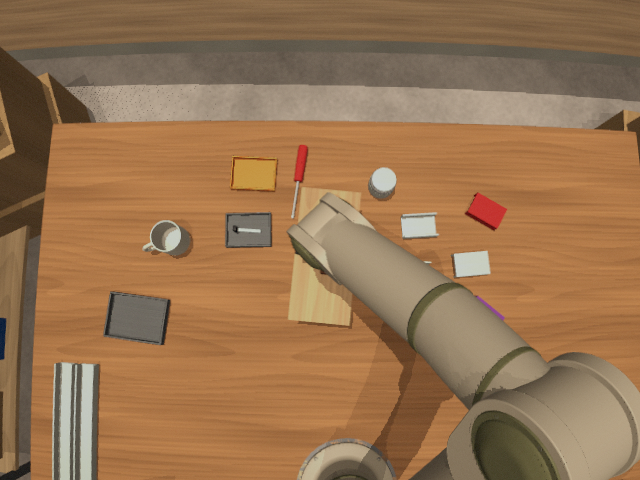

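The lid is in the gripper, raised and level, and the pin is still in the tray at (246,230). Next I carry the lid left.

>>> carry_out(
  steps=[
    [[0.012,0.016,0,0,0,-0.5,0],[0.034,0.044,0,0,0,-1,0],[0.058,0.076,0,0,0,-1.5,0],[0.082,0.108,0,0,0,-2,0],[0.106,0.14,0,0,0,-2.5,0],[0.13,0.172,0,0,0,-3,0],[0.154,0.204,0,0,0,-4,0],[0.176,0.233,0,0,0,-4.8,0],[0.192,0.254,0,0,0,-4.85,0],[0.192,0.254,0,0,0,-4.85,0]],
  ],
)

```text
time_s: 11.15
eef_pos: [0.4065, 0.3362, 0.1489]
tool_rot: [-0.003, 1.0, 0.001, -0.0]
ft_force: [0.4, 0.3, -3.7]
finger_gap: 0.175
```

```bash
python3 go.py 410,332,20.5,180
```

```text
t 11.15 p [406.5 336.2 148.9] az -179.61 tilt [-0.0008  0.0016] F [ 0.4  0.3 -3.7] gap 0.175 q [-0.31  0.57 -0.7   2.1   0.59  0.68  0.17]
410,332,20.5,180 -> [-0.0036 -0.0045  0.1284] [ 0.09 -0.04  0.39]
```

>>> carry_out(
  steps=[
    [[-0.0036,-0.0045,0.015,0,0,0.4,0],[-0.0036,-0.0045,0.04,0,0,0.4,0],[-0.0036,-0.0045,0.065,0,0,0.4,0],[-0.0036,-0.0045,0.09,0,0,0.4,0],[-0.0036,-0.0045,0.108,0,0,0.4,0],[-0.0036,-0.0045,0.12,0,0,0.4,0],[-0.0036,-0.0045,0.126,0,0,0.4,0],[-0.0036,-0.0045,0.1288,0,0,0.4,0],[-0.0036,-0.0045,0.1288,0,0,0.4,0]],
  ],
)

```text
time_s: 12.05
eef_pos: [0.4101, 0.3321, 0.0202]
tool_rot: [0.0, 1.0, 0.001, -0.0]
ft_force: [-0.6, 0.2, -4.9]
finger_gap: 0.169
```

```bash
python3 go.py 410,332,20.5,180
```

```text
t 12.05 p [410.1 332.1  20.2] az 180.0 tilt [-0.0006  0.0017] F [-0.6  0.2 -4.9] gap 0.169 q [-0.47  0.74 -0.46  2.18  0.85  0.41 -0.06]
410,332,20.5,180 -> [ 0.0001 -0.0001 -0.0003] [ 0.1  -0.03 -0.  ]
```

>>> carry_out(
  steps=[
    [[0,0,0.0005,0,0,0,0],[0,0,0.0008,0,0,0,0],[0,0,0.0008,0,0,0,0.3],[0,0,0.0008,0,0,0,0.45],[0,0,0.0008,0,0,0,0.45],[0,0,-0.005,0,0,0,0.45],[0,0,-0.025,0,0,0,0.45],[0,0,-0.06,0,0,0,0.45],[0,0,-0.1,0,0,0,0.6],[0,0,-0.13,0,0,0,0.85]],
  ],
)

```text
time_s: 13.05
eef_pos: [0.4099, 0.3321, 0.1526]
tool_rot: [-0.0, 1.0, 0.001, -0.0]
ft_force: [0.8, 1.0, -0.1]
finger_gap: 0.755
```

```bash
python3 go.py 480,60,150,100; python3 - <<'E'
from h import *
c=cam('top','pics/t3.png')
B=(.2,.95,-.6,.65)
print("U/D");blobs(c,.012,.045,(.3,.8,-.42,-.09),20)
print("crate rim");blobs(c,.042,.06,(.36,.8,-.05,.2),50)
W=cloud(c);print("floor z",np.median(W[235:285,315:335,2]))
E
```

```text
t 13.05 p [409.9 332.1 152.6] az -179.98 tilt [-0.0003  0.0024] F [ 0.8  1.  -0.1] gap 0.755 q [-0.29  0.56 -0.71  2.09  0.58  0.68  0.18]
480,60,150,100 -> [-0.07   -0.2721  0.002 ] [ 0.11 -0.11 80.02]
U/D
[486. 211.] 846 [ 714.1 -366.3   92.4   64.5   60.4] med [ 712.2 -364.    30.9] col [194.  52.  47.]
[418. 214.] 101 [ 702.5 -182.9   87.5    5.3  -85.3] med [ 701.5 -182.5   29.2] col [176. 168. 153.]
[420. 235.] 92 [ 648.9 -187.7   88.3   10.   -85.2] med [ 645.9 -185.6   28.9] col [180.  178.5 167.5]
[471. 264.] 808 [ 574.  -319.1   90.6   61.4  -84.5] med [ 572.7 -317.7   31.3] col [198. 204. 191.]
[413. 261.] 85 [ 578.5 -167.1   91.2    4.8   88.3] med [ 578.3 -165.6   30.2] col [181. 179. 165.]
[412. 283.] 68 [ 522.1 -162.3   85.7    3.9   87.9] med [ 522.2 -163.8   31. ] col [197.5 202.  193. ]
[483. 315.] 860 [ 440.2 -348.8   92.5   63.2   50.7] med [ 439.1 -345.9   31.1] col [143.  72. 145.]
[416. 299.] 63 [ 482.3 -175.3   88.2    4.3  -80.3] med [ 481.8 -175.5   30.2] col [192. 195. 186.]
[420. 320.] 74 [ 427.6 -184.7   87.8    6.   -78.6] med [ 428.4 -184.1   30. ] col [178.5 180.  170. ]
crate rim
[325. 260.] 1466 [578.1  50.4 311.2 163.3  -5.4] med [575.2  53.6  50.7] col [196. 171. 122.]
floor z 0.008867237418946763
```

View pics/t3.png

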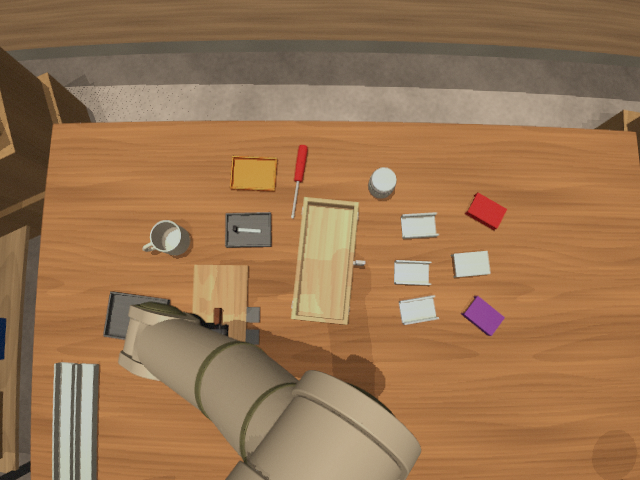

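The lid lies flat and right way up at left, (220,300), and the crate at (325,260) is open and empty. No channel has moved yet. I estimate the crate centre at (578,62) mm, with crate x at azimuth 84.6°. Next, pick the farthest channel.

>>> carry_out(
  steps=[
    [[-0.018,-0.036,0,0,0,8.5,0.88],[-0.036,-0.072,0,0,0,17,0.88],[-0.054,-0.109,0,0,0,25.5,0.88],[-0.072,-0.145,0,0,0,34,0.88],[-0.09,-0.181,0,0,0,42.5,0.88],[-0.108,-0.218,0,0,0,51,0.88],[-0.126,-0.254,0,0,0,59.5,0.88],[-0.144,-0.29,0,0,0,68,0.88],[-0.162,-0.327,0,0,0,76.5,0.88],[-0.18,-0.363,0,0,0,85.5,0.88]],
  ],
)

```text
time_s: 14.1
eef_pos: [0.5915, -0.0312, 0.1554]
tool_rot: [0.678, 0.735, 0.003, -0.0]
ft_force: [0.1, 1.0, -0.4]
finger_gap: 0.88
```

```bash
python3 go.py 674.3,-185.3,130,94.5 674.3,-185.3,4,94.5; python3 - <<'E'
from h import *
c=cam('top')
blobs(c,.012,.045,(.3,.8,-.42,-.09),20)
E
```

```text
t 14.1 p [591.5 -31.2 155.4] az 94.58 tilt [0.004  0.0055] F [ 0.1  1.  -0.4] gap 0.88 q [ 0.18  0.55 -0.32  1.97  0.27  0.66 -0.23]
674.3,-185.3,130,94.5 -> [-0.1604  0.0701  0.0249] [ 0.25 -0.29  0.08]
674.3,-185.3,4,94.5 -> [0.    0.    0.126] [0. 0. 0.]
[486. 211.] 843 [ 713.9 -366.4   92.1   64.4   60. ] med [ 712.  -363.9   31. ] col [194.  52.  47.]
[431. 213.] 23 [ 705.2 -217.2   18.7    4.9  -89.7] med [ 704.4 -217.5   30.3] col [187. 165. 152.]
[473. 262.] 703 [ 573.7 -318.6   91.1   60.8  -85. ] med [ 577.4 -323.7   31.1] col [199. 204. 191.]
```

>>> carry_out(
  steps=[
    [[-0.04,0.0175,0,0.25,-0.29,0,0.88],[-0.08,0.035,0,0.25,-0.29,0,0.88],[-0.12,0.0525,0.005,0.25,-0.29,0,0.88],[-0.15,0.066,0.015,0.25,-0.29,0,0.88],[-0.1604,0.0701,0.03,0.25,-0.29,0,0.88],[-0.1604,0.0701,0.055,0.25,-0.29,0,0.88],[-0.1604,0.0701,0.08,0.25,-0.29,0,0.88],[-0.1604,0.0701,0.095,0.25,-0.29,0,0.88],[-0.1604,0.0701,0.095,0.25,-0.29,0,0.88]],
  ],
)

```text
time_s: 15.05
eef_pos: [0.6735, -0.1927, 0.0581]
tool_rot: [0.684, 0.73, -0.002, -0.0]
ft_force: [0.5, -0.4, 0.3]
finger_gap: 0.883
```

```bash
python3 go.py 674.3,-185.3,4,94.5; python3 - <<'E'
from h import *
c=cam('scene');crop(c,190,160,310,260,6,'pics/c6.png')
E
```

```text
t 15.05 p [ 673.5 -192.7   58.1] az 93.74 tilt [-0.0022 -0.0021] F [ 0.5 -0.4  0.3] gap 0.883 q [ 0.37  0.78 -0.28  1.76  0.33  0.65 -0.03]
674.3,-185.3,4,94.5 -> [0.0074 0.0014 0.0541] [-0.13  0.11 -0.76]
```

View pics/c6.png

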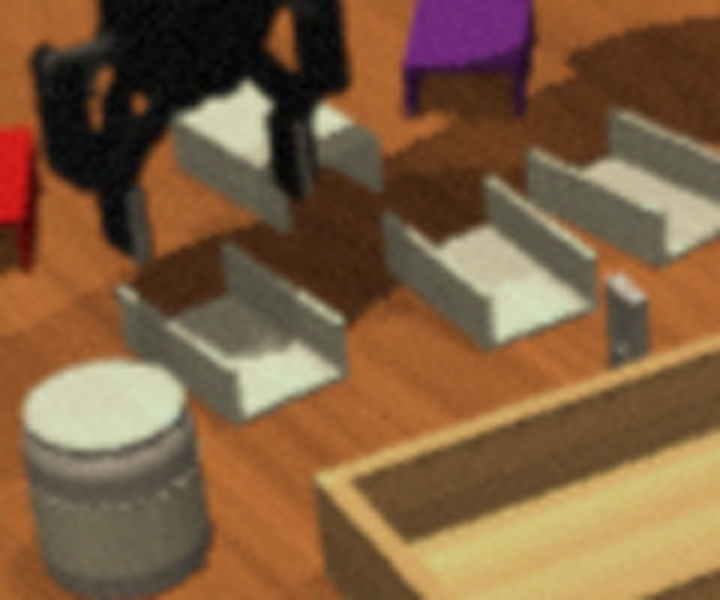

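The open jaws straddle the far channel, and everything is where I measured it. Now descend and grip.

>>> carry_out(
  steps=[
    [[0.0074,0.0014,0.01,-0.1,0.1,-0.8,0.88],[0.0074,0.0014,0.025,-0.1,0.1,-0.8,0.88],[0.0074,0.0014,0.042,-0.1,0.1,-0.8,0.88],[0.0074,0.0014,0.052,-0.1,0.1,-0.8,0.88],[0.0074,0.0014,0.0541,-0.1,0.1,-0.8,0.8],[0.0074,0.0014,0.0541,-0.1,0.1,-0.8,0.6],[0.0074,0.0014,0.0541,-0.1,0.1,-0.8,0.5],[0.0074,0.0014,0.0541,-0.1,0.1,-0.8,0.5],[0.0074,0.0014,0.0541,-0.1,0.1,-0.8,0.5]],
  ],
  squeeze=40,
)

```text
time_s: 16.0
eef_pos: [0.6756, -0.1858, 0.006]
tool_rot: [0.679, 0.734, 0.0, 0.001]
ft_force: [-0.1, -0.2, -0.6]
finger_gap: 0.693
```

```bash
python3 go.py 674,-186,130,94.5 663.6,53.9,130,84.6 663.6,53.9,13,84.6
```

```text
t 16.0 p [ 675.6 -185.8    6. ] az 94.52 tilt [ 0.0022 -0.001 ] F [-0.1 -0.2 -0.6] gap 0.693 q [ 0.34  0.85 -0.25  1.78  0.36  0.56 -0.05]
674,-186,130,94.5 -> [-0.0002 -0.0013 -0.124 ] [0.12 0.06 0.02]
663.6,53.9,130,84.6 -> [0.24   0.0085 0.    ] [0.  0.  9.9]
663.6,53.9,13,84.6 -> [0.    0.    0.117] [0. 0. 0.]
```

Gap 59 mm, so the channel is held. Now lift and carry it to the far slot.

>>> carry_out(
  steps=[
    [[0,0,-0.02,0,0,0,0.5],[0,0,-0.055,0,0,0,0.5],[0,0,-0.095,0,0,0,0.5],[0.015,0,-0.12,0,0,0,0.5],[0.05,0.001,-0.12,0,0,2,0.5],[0.09,0.002,-0.12,0,0,4,0.5],[0.13,0.003,-0.12,0,0,6,0.5],[0.17,0.0045,-0.12,0,0,8,0.5],[0.21,0.006,-0.12,0,0,9.9,0.5],[0.24,0.0068,-0.12,0,0,9.9,0.5]],
  ],
)

```text
time_s: 17.0
eef_pos: [0.6629, 0.0575, 0.1262]
tool_rot: [0.739, 0.674, 0.001, 0.001]
ft_force: [0.4, 0.6, -0.9]
finger_gap: 0.689
```

```bash
python3 go.py 663.6,53.9,15,84.6
```

```text
t 17.0 p [662.9  57.5 126.2] az 84.68 tilt [0.0028 0.0001] F [ 0.4  0.6 -0.9] gap 0.689 q [-0.02  0.65 -0.24  1.82  0.23  0.69 -0.48]
663.6,53.9,15,84.6 -> [-0.0036  0.0007  0.1112] [ 0.16 -0.02  0.08]
```

>>> carry_out(
  steps=[
    [[-0.0036,0.0007,0.0,0.1,0,0,0.5],[-0.0036,0.0007,0.02,0.1,0,0,0.5],[-0.0036,0.0007,0.05,0.1,0,0,0.5],[-0.0036,0.0007,0.08,0.1,0,0,0.5],[-0.0036,0.0007,0.1,0.1,0,0,0.5],[-0.0036,0.0007,0.108,0.1,0,0,0.5],[-0.0036,0.0007,0.111,0.1,0,0,0.5],[-0.0036,0.0007,0.1115,0.1,0,0,0.5]],
  ],
)

```text
time_s: 17.8
eef_pos: [0.664, 0.0536, 0.0153]
tool_rot: [0.739, 0.673, 0.001, 0.0]
ft_force: [-0.6, 0.2, -0.7]
finger_gap: 0.692
```

```bash
python3 go.py 663.6,53.9,14,84.6
```

```text
t 17.8 p [664.   53.6  15.3] az 84.66 tilt [0.0018 0.0004] F [-0.6  0.2 -0.7] gap 0.692 q [-0.05  0.8  -0.19  1.87  0.28  0.5  -0.52]
663.6,53.9,14,84.6 -> [ 0.0002 -0.0005  0.0013] [ 0.1  -0.03  0.06]
```

Release, lift, and move to U1's side, then look again.

>>> carry_out(
  steps=[
    [[0,0,0.001,0,0,0,0.5],[0,0,0.001,0,0,0,0.84],[0,0,0.001,0,0,0,0.84],[0,0,0.001,0,0,0,0.84],[0,0,-0.015,0,0,0,0.84],[0,0,-0.05,0,0,0,0.84],[0,0,-0.09,0,0,0,0.84],[0,0,-0.125,0,0,0,0.88],[0.02,0.04,-0.13,0,0,0,0.88],[0.06,0.07,-0.13,0,0,0,0.88]],
  ],
)

```text
time_s: 18.8
eef_pos: [0.742, 0.1023, 0.1501]
tool_rot: [0.741, 0.671, 0.002, 0.003]
ft_force: [1.1, 0.2, -0.2]
finger_gap: 0.881
```

```bash
python3 go.py; python3 - <<'E'
from h import *
c=cam('top')
print("out");blobs(c,.015,.045,(.3,.8,-.42,-.09),20)
print("in");blobs(c,.025,.044,(.43,.72,0.01,.12),15)
crop(c,280,180,520,340,3,'pics/c7.png')
E
```

```text
t 18.8 p [742.  102.3 150.1] az 84.31 tilt [ 0.0071 -0.0019] F [ 1.1  0.2 -0.2] gap 0.881 q [-0.07  0.72 -0.24  1.6   0.22  0.85 -0.5 ]
out
[486. 211.] 825 [ 714.6 -366.3   91.7   63.5   60.1] med [ 712.4 -364.3   30.9] col [190.  50.  45.]
[471. 264.] 808 [ 573.7 -318.8   91.5   60.9  -84.5] med [ 572.8 -318.3   31.1] col [194. 199. 187.]
[423. 262.] 39 [ 577.4 -192.    42.1    4.6   88.2] med [ 576.5 -194.7   30.1] col [178. 176. 160.]
[485. 315.] 734 [ 440.1 -348.7   92.6   61.9   50.2] med [ 439.1 -351.6   31.4] col [139.  70. 141.]
in
[316. 237.] 32 [638.9  83.2  31.3   4.8  84.6] med [638.3  83.2  38.4] col [158. 150. 141.]
```

View pics/c7.png

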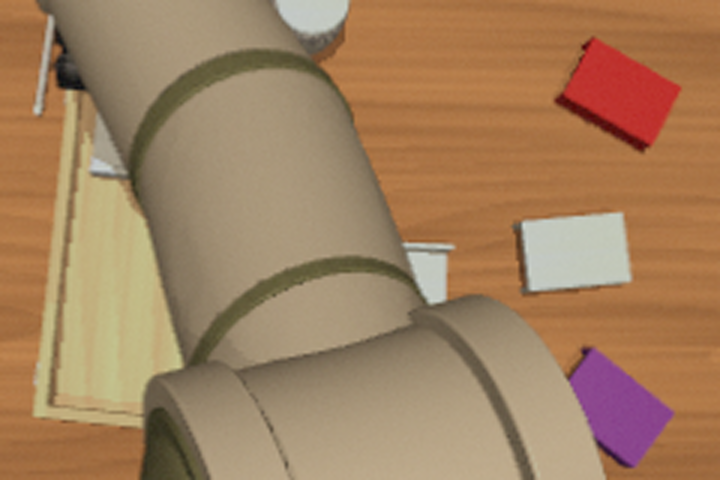

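That was the wrong direction, but harmless. The far channel is in the crate at height 38 mm and aligned. U1's visible end is unchanged. Now go above U1.

```bash
python3 go.py 549.9,-165.5,110,88 549.9,-165.5,5,88; python3 - <<'E'
from h import *
c=cam('scene')
print("out");blobs(c,.022,.045,(.3,.8,-.42,-.09),20)
print("in");blobs(c,.022,.044,(.43,.72,0.01,.12),15)
E
```

```text
t 18.85 p [745.6 114.5 149. ] az 84.78 tilt [0.0098 0.0063] F [5.1 7.8 1.2] gap 0.883 q [-0.08  0.72 -0.25  1.59  0.21  0.85 -0.5 ]
549.9,-165.5,110,88 -> [-0.2969 -0.1697  0.0353] [ 0.54 -0.4  -3.22]
549.9,-165.5,5,88 -> [0.    0.    0.105] [0. 0. 0.]
out
[232. 181.] 273 [ 577.5 -317.5   95.2   63.9  -85.7] med [ 587.3 -324.4   29. ] col [213. 214. 181.]
[304. 185.] 62 [ 429.6 -176.1   77.7    9.9  -79. ] med [ 429.3 -172.7   27. ] col [116.5 109.   88.5]
[184. 190.] 372 [ 718.3 -363.1  100.1   63.1   60.9] med [ 719.3 -358.1   29.1] col [209.  28.  24.]
[268. 207.] 28 [ 581.6 -136.9   40.4    6.1   88.6] med [ 583.1 -136.1   27.6] col [134.  130.5 107.5]
in
[348. 217.] 304 [449.1  48.1 129.3  64.1 -57.6] med [438.9  26.9  33.5] col [103.  75.  45.]
[292. 246.] 133 [638.9  58.3  90.3   7.   84.9] med [638.8  54.3  34.2] col [94. 88. 72.]
[271. 254.] 116 [694.5  54.5  87.7   5.7  84.4] med [695.   52.2  35.3] col [94.5 87.  71.5]
```

>>> carry_out(
  steps=[
    [[-0.02,-0.012,0,0.3,-0.2,0,0.88],[-0.06,-0.035,0,0.5,-0.4,-1,0.88],[-0.1,-0.058,0,0.5,-0.4,-1,0.88],[-0.14,-0.081,0,0.5,-0.4,-2,0.88],[-0.18,-0.103,0.005,0.5,-0.4,-2,0.88],[-0.22,-0.126,0.01,0.5,-0.4,-3.2,0.88],[-0.26,-0.149,0.02,0.5,-0.4,-3.2,0.88],[-0.288,-0.164,0.03,0.5,-0.4,-3.2,0.88],[-0.2969,-0.169,0.06,0.5,-0.4,-3.2,0.88],[-0.2969,-0.169,0.075,0.5,-0.4,-3.2,0.88]],
  ],
)

```text
time_s: 19.9
eef_pos: [0.5449, -0.1702, 0.0695]
tool_rot: [0.72, 0.694, -0.002, -0.001]
ft_force: [0.4, 0.2, 0.0]
finger_gap: 0.874
```

```bash
python3 - <<'E'
from h import *
c=cam('scene')
print("out");blobs(c,.022,.036,(.3,.8,-.42,-.09),20)
E
python3 go.py 551,-165.5,5,88
```

```text
out
[271. 167.] 139 [ 441.5 -334.    85.5   45.3   48.3] med [ 447.2 -325.7   29.3] col [108.  39. 117.]
[235. 182.] 359 [ 577.2 -315.    98.9   64.4  -83.8] med [ 579.8 -311.4   29.2] col [208. 209. 177.]
[303. 184.] 80 [ 431.6 -181.9   93.8    8.5  -80.5] med [ 431.2 -177.4   27.1] col [100.5  92.5  77. ]
[183. 190.] 373 [ 717.6 -362.7  100.1   63.2   60.1] med [ 719.7 -357.6   29.3] col [205.  28.  24.]
[289. 191.] 72 [ 486.5 -171.1   93.1    8.8  -79.6] med [ 487.  -169.8   28.1] col [94. 88. 72.]
[280. 197.] 67 [ 525.8 -161.6   93.2    7.2   87.7] med [ 526.3 -156.4   27.4] col [95. 88. 71.]
[263. 203.] 65 [ 580.9 -162.9   90.3    7.7   87.8] med [ 582.3 -160.1   27.8] col [106.  99.  82.]
t 19.95 p [ 545.  -168.7   67.9] az 87.95 tilt [-0.0061 -0.0009] F [ 0.1  0.6 -1.4] gap 0.887 q [ 0.36  0.66 -0.23  2.07  0.33  0.46 -0.16]
551,-165.5,5,88 -> [0.0034 0.0062 0.0628] [-0.35  0.06 -0.05]
```

U1 and U3 have not moved. Grip U1.

>>> carry_out(
  steps=[
    [[0.0034,0.006,0.005,-0.3,0,0,0.88],[0.0034,0.006,0.02,-0.3,0,0,0.88],[0.0034,0.006,0.04,-0.3,0,0,0.88],[0.0034,0.006,0.056,-0.3,0,0,0.88],[0.0034,0.006,0.062,-0.3,0,0,0.85],[0.0034,0.006,0.062,-0.3,0,0,0.65],[0.0034,0.006,0.062,-0.3,0,0,0.5],[0.0034,0.006,0.062,-0.3,0,0,0.5],[0.0034,0.006,0.062,-0.3,0,0,0.5]],
  ],
)

```text
time_s: 20.85
eef_pos: [0.5511, -0.1657, 0.0065]
tool_rot: [0.72, 0.694, -0.0, 0.0]
ft_force: [0.4, 0.0, -1.4]
finger_gap: 0.69
```

```bash
python3 go.py 579.3,62.2,130,84.6
```

```text
t 20.85 p [ 551.1 -165.7    6.5] az 87.94 tilt [ 0.0001 -0.0013] F [ 0.4  0.  -1.4] gap 0.69 q [ 0.31  0.76 -0.17  2.08  0.37  0.33 -0.2 ]
579.3,62.2,130,84.6 -> [ 0.2286  0.02   -0.1238] [0.01 0.07 3.34]
```

>>> carry_out(
  steps=[
    [[0,0,-0.02,0,0,0,0.5],[0,0,-0.055,0,0,0,0.5],[0,0,-0.095,0,0,0,0.5],[0.015,0.001,-0.12,0,0,0,0.5],[0.05,0.004,-0.12,0,0,1,0.5],[0.09,0.008,-0.12,0,0,2,0.5],[0.13,0.012,-0.12,0,0,3.3,0.5],[0.17,0.016,-0.12,0,0,3.3,0.5],[0.21,0.019,-0.12,0,0,3.3,0.5],[0.2286,0.02,-0.12,0,0,3.3,0.5]],
  ],
)

```text
time_s: 21.85
eef_pos: [0.5796, 0.0668, 0.1268]
tool_rot: [0.738, 0.675, 0.001, 0.0]
ft_force: [0.0, -0.7, -1.2]
finger_gap: 0.689
```

```bash
python3 go.py 579.3,62.2,15,84.6
```

```text
t 21.85 p [579.6  66.8 126.8] az 84.87 tilt [0.0014 0.0008] F [ 0.  -0.7 -1.2] gap 0.689 q [-0.05  0.58 -0.24  2.01  0.24  0.58 -0.54]
579.3,62.2,15,84.6 -> [-0.0048 -0.      0.1118] [ 0.08 -0.05  0.27]
```

>>> carry_out(
  steps=[
    [[-0.0048,0,0.0,0,0,0.2,0.5],[-0.0048,0,0.025,0,0,0.2,0.5],[-0.0048,0,0.055,0,0,0.2,0.5],[-0.0048,0,0.085,0,0,0.2,0.5],[-0.0048,0,0.103,0,0,0.2,0.5],[-0.0048,0,0.11,0,0,0.2,0.5],[-0.0048,0,0.112,0,0,0.2,0.5],[-0.0048,0,0.112,0,0,0.2,0.5],[-0.0048,0,0.112,0,0,0.2,0.8],[-0.0048,0,0.112,0,0,0.2,0.8]],
  ],
)

```text
time_s: 22.85
eef_pos: [0.5799, 0.0621, 0.0158]
tool_rot: [0.739, 0.673, 0.002, 0.001]
ft_force: [0.4, -0.1, 0.4]
finger_gap: 0.801
```

```bash
python3 go.py 579.3,62.2,130,84.6 470,-140,130,100.5 456,-180.5,70,100.5
```

```text
t 22.85 p [579.9  62.1  15.8] az 84.65 tilt [0.0031 0.0011] F [ 0.4 -0.1  0.4] gap 0.801 q [-0.1   0.74 -0.16  2.06  0.31  0.35 -0.6 ]
579.3,62.2,130,84.6 -> [ 0.0002 -0.0003 -0.1142] [ 0.17 -0.08  0.05]
470,-140,130,100.5 -> [-0.2116 -0.0898  0.    ] [  0.    0.  -15.9]
456,-180.5,70,100.5 -> [-0.0373 -0.0211  0.06  ] [0. 0. 0.]
```

>>> carry_out(
  steps=[
    [[0,0,-0.02,0,0,0,0.8],[0,0,-0.06,0,0,0,0.8],[0,0,-0.1,0,0,0,0.86],[-0.02,-0.008,-0.12,0,0,-2,0.86],[-0.06,-0.024,-0.12,0,0,-4,0.86],[-0.1,-0.04,-0.12,0,0,-7,0.86],[-0.145,-0.058,-0.12,0,0,-10,0.86],[-0.19,-0.076,-0.12,0,0,-13,0.86],[-0.23,-0.092,-0.11,0,0,-15.9,0.86],[-0.253,-0.101,-0.085,0,0,-15.9,0.86]],
  ],
)

```text
time_s: 23.85
eef_pos: [0.4545, -0.1844, 0.1019]
tool_rot: [0.64, 0.768, 0.001, 0.003]
ft_force: [1.4, -0.2, -0.5]
finger_gap: 0.858
```

```bash
python3 - <<'E'
from h import *
c=cam('scene')
print("out");blobs(c,.022,.036,(.3,.8,-.42,-.09),20)
print("in");blobs(c,.022,.044,(.52,.73,0.01,.12),15)
E
python3 go.py 456.5,-180.5,5,100.5
```

```text
out
[268. 165.] 283 [ 442.6 -345.8  101.4   60.1   51.7] med [ 446.  -343.5   29.2] col [112.  41. 119.]
[235. 182.] 362 [ 576.8 -313.4   95.9   65.5  -86.3] med [ 580.7 -312.4   29.1] col [208. 209. 177.]
[303. 184.] 71 [ 431.3 -182.    93.7   11.6  -79.5] med [ 430.8 -178.1   27.6] col [92. 86. 71.]
[184. 190.] 376 [ 717.4 -363.7   98.9   63.1   60.1] med [ 719.  -358.    29.2] col [204.  28.  24.]
[289. 191.] 74 [ 487.  -172.9   92.2    9.6  -82.8] med [ 486.3 -174.9   26.8] col [104.5  97.   79.5]
in
[322. 235.] 130 [554.   65.2  92.7   9.6  83.3] med [554.3  63.9  33.2] col [101.5  97.   79. ]
[302. 242.] 127 [609.2  60.7  89.6   7.1  84.6] med [610.   57.8  34.2] col [109. 104.  81.]
[292. 246.] 132 [639.2  57.2  92.4   8.3  83.3] med [639.2  55.4  34.3] col [110.5 106.5  85.5]
[271. 254.] 121 [694.   53.9  86.4   6.9  84.8] med [694.8  52.9  34.9] col [112. 108.  87.]
[278. 271.] 16 [722.1 118.6  13.3   2.6  -2.9] med [721.8 118.5  37.1] col [106.   78.5  48. ]
t 23.9 p [ 451.1 -186.5   97.9] az 100.19 tilt [-0.0001 -0.001 ] F [-3.9 -3.  -3.1] gap 0.863 q [ 0.49  0.55 -0.3   2.24  0.41  0.41  0.03]
456.5,-180.5,5,100.5 -> [0.005  0.0064 0.0929] [-0.02  0.06 -0.31]
```

Both packed channels are 85 mm apart and aligned. Pick U3.

>>> carry_out(
  steps=[
    [[0.005,0.0064,0.005,0,0,-0.3,0.86],[0.005,0.0064,0.03,0,0,-0.3,0.86],[0.005,0.0064,0.06,0,0,-0.3,0.86],[0.005,0.0064,0.082,0,0,-0.3,0.86],[0.005,0.0064,0.09,0,0,-0.3,0.86],[0.005,0.0064,0.092,0,0,-0.3,0.7],[0.005,0.0064,0.092,0,0,-0.3,0.5],[0.005,0.0064,0.092,0,0,-0.3,0.5],[0.005,0.0064,0.092,0,0,-0.3,0.5]],
  ],
)

```text
time_s: 24.8
eef_pos: [0.4571, -0.1807, 0.0068]
tool_rot: [0.64, 0.769, -0.0, 0.001]
ft_force: [0.4, 0.4, -1.0]
finger_gap: 0.693
```

```bash
python3 go.py 493.7,70.3,130,84.6
```

```text
t 24.8 p [ 457.1 -180.7    6.8] az 100.47 tilt [ 0.0015 -0.0013] F [ 0.4  0.4 -1. ] gap 0.693 q [ 0.35  0.72 -0.13  2.28  0.52  0.17 -0.08]
493.7,70.3,130,84.6 -> [ 0.24    0.0818 -0.1235] [ 0.08  0.08 15.87]
```

>>> carry_out(
  steps=[
    [[0,0,-0.02,0,0,0,0.5],[0,0,-0.055,0,0,0,0.5],[0,0,-0.095,0,0,0,0.5],[0.015,0.005,-0.12,0,0,2,0.5],[0.05,0.017,-0.12,0,0,5,0.5],[0.09,0.031,-0.12,0,0,8,0.5],[0.13,0.044,-0.12,0,0,11,0.5],[0.17,0.058,-0.12,0,0,14,0.5],[0.21,0.072,-0.12,0,0,15.9,0.5],[0.238,0.081,-0.12,0,0,15.9,0.5]],
  ],
)

```text
time_s: 25.8
eef_pos: [0.4937, 0.0713, 0.1273]
tool_rot: [0.74, 0.673, 0.001, 0.001]
ft_force: [1.1, 0.3, -0.9]
finger_gap: 0.694
```

```bash
python3 go.py 493.7,70.3,15,84.6
```

```text
t 25.8 p [493.7  71.3 127.3] az 84.6 tilt [ 0.003  -0.0002] F [ 1.1  0.3 -0.9] gap 0.694 q [-0.08  0.5  -0.24  2.2   0.26  0.47 -0.62]
493.7,70.3,15,84.6 -> [-0.001  -0.0003  0.1123] [ 0.17 -0.01  0.  ]
```

>>> carry_out(
  steps=[
    [[-0.001,0,0.005,0,0,0,0.5],[-0.001,0,0.03,0,0,0,0.5],[-0.001,0,0.06,0,0,0,0.5],[-0.001,0,0.087,0,0,0,0.5],[-0.001,0,0.104,0,0,0,0.5],[-0.001,0,0.11,0,0,0,0.5],[-0.001,0,0.112,0,0,0,0.5],[-0.001,0,0.112,0,0,0,0.5],[-0.001,0,0.112,0,0,0,0.8],[-0.001,0,0.112,0,0,0,0.8]],
  ],
)

```text
time_s: 26.8
eef_pos: [0.4944, 0.0702, 0.0162]
tool_rot: [0.74, 0.673, 0.002, 0.001]
ft_force: [0.4, -0.4, 0.8]
finger_gap: 0.796
```

```bash
python3 go.py 574.5,-319,110,95.5
```

```text
t 26.8 p [494.4  70.2  16.2] az 84.59 tilt [0.0045 0.0002] F [ 0.4 -0.4  0.8] gap 0.796 q [-0.18  0.7  -0.1   2.26  0.36  0.19 -0.71]
574.5,-319,110,95.5 -> [-0.3798  0.1168 -0.0936] [ 2.600e-01 -1.000e-02 -1.091e+01]
```

>>> carry_out(
  steps=[
    [[0,0,-0.02,0,0,0,0.8],[0,0,-0.06,0,0,0,0.8],[0,0,-0.1,0,0,0,0.86],[-0.02,0.006,-0.12,0,0,-2,0.88],[-0.06,0.018,-0.12,0,0,-4,0.88],[-0.105,0.032,-0.12,0,0,-6,0.88],[-0.15,0.046,-0.12,0,0,-8,0.88],[-0.195,0.06,-0.12,0,0,-10.9,0.88],[-0.24,0.074,-0.12,0,0,-10.9,0.88],[-0.28,0.086,-0.12,0,0,-10.9,0.88]],
  ],
)

```text
time_s: 27.8
eef_pos: [0.5531, -0.2197, 0.1372]
tool_rot: [0.673, 0.74, 0.002, 0.002]
ft_force: [1.4, 0.3, 0.7]
finger_gap: 0.88
```

```bash
python3 - <<'E'
from h import *
c=cam('top')
print("out");blobs(c,.015,.036,(.3,.8,-.42,-.09),20)
print("in");blobs(c,.026,.044,(.44,.73,0.01,.12),15)
c=cam('scene')
print("sin");blobs(c,.022,.044,(.44,.73,0.01,.12),15)
E
python3 go.py 574.5,-319,70,95.5
```

```text
out
[486. 211.] 805 [ 713.9 -366.4   91.8   64.3   59.5] med [ 712.5 -364.8   30.8] col [197.  53.  48.]
[483. 315.] 832 [ 440.6 -348.    91.3   63.3   50.9] med [ 439.1 -346.2   31.1] col [144.  72. 147.]
in
[324. 204.] 60 [724.9  59.5  96.5   2.8  85.4] med [725.1  62.3  35.2] col [109.5  86.   59.5]
[321. 226.] 86 [666.6  69.4  90.   13.6  77.8] med [666.2  69.5  37.2] col [185. 187. 177.]
[322. 248.] 138 [608.4  67.3 102.7  12.3  87.6] med [608.3  67.7  38.2] col [199.5 202.5 202. ]
[323. 271.] 68 [549.8  64.5  86.5   4.3  84.9] med [550.   63.2  38.4] col [201.  206.  203.5]
[322. 283.] 64 [521.1  66.8  86.6   4.1  83.9] med [520.2  66.8  38.6] col [200.  195.5 187.5]
[320. 305.] 59 [465.3  72.5  88.4   3.9  84. ] med [464.8  73.7  38.9] col [201. 206. 206.]
sin
[343. 219.] 236 [459.2  58.7 110.6  57.  -76.7] med [468.1  37.6  33.1] col [105.5  85.   69. ]
[331. 230.] 133 [520.9  59.7 106.8  21.   72.9] med [524.3  66.   33.6] col [105.  92.  75.]
[322. 235.] 132 [552.4  64.5  88.6   8.6  86.4] med [553.4  63.8  32.8] col [101.  94.  78.]
[303. 243.] 154 [610.4  61.6  89.5  12.7  84.3] med [612.5  61.8  36.1] col [139.5 135.  102.5]
[282. 251.] 109 [668.7  60.6  75.8   7.1  84.3] med [669.1  58.5  34.7] col [119. 104.  84.]
[277. 272.] 29 [722.9 118.6  13.4   2.6  -3.1] med [724.1 118.6  33.5] col [106.  79.  48.]
t 27.9 p [ 552.9 -224.1  136.6] az 94.98 tilt [ 0.0055 -0.0031] F [-0.5  0.7 -0.5] gap 0.88 q [ 0.54  0.59 -0.36  1.97  0.34  0.64  0.04]
574.5,-319,70,95.5 -> [-0.0961  0.0129  0.0671] [ 0.3   0.2  -0.52]
```

The far channel in the crate seems to have been knocked. I look.

```bash
python3 - <<'E'
from h import *
c=cam('top');a=c["color"][190:335,280:370,::-1]
s=cam('scene');b=s["color"][190:310,240:400,::-1]
a=cv2.resize(a,None,fx=4,fy=4,interpolation=2);b=cv2.resize(b,(427,320),interpolation=2)
o=np.zeros((580,790,3),np.uint8);o[:580,:360]=a;o[:320,362:789]=b;cv2.imwrite('pics/c8.png',o)
E
```

```text
(no output)
```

View pics/c8.png

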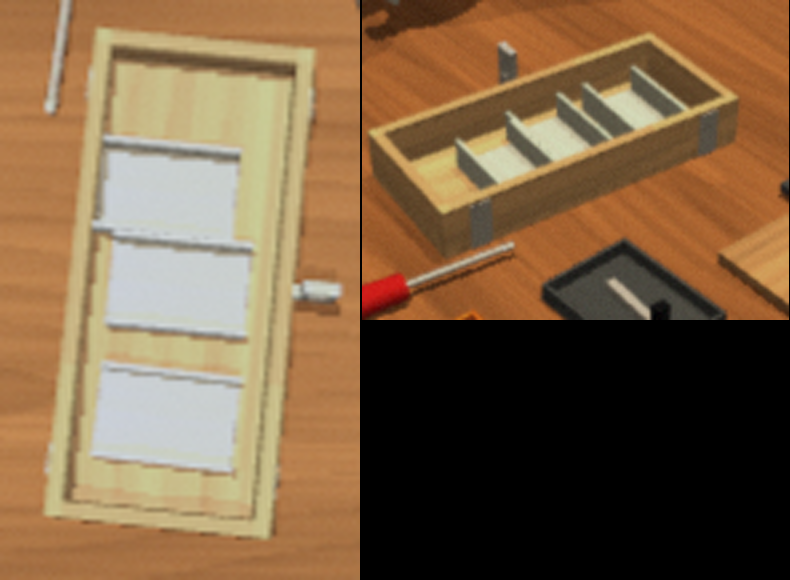

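The far channel has been pushed against the middle one and against the left wall: its flanges are at crop (172,148) and (172,235). I will grip its far flange and set it back.

```bash
python3 - <<'E'
from h import *
c=cam('top');W=cloud(c).reshape(-1,3)
for nm,a,b in(("far",.655,.68),("mid near",.542,.556),("near far",.512,.529)):
    m=(W[:,2]>.033)&(W[:,2]<.043)&(W[:,0]>a)&(W[:,0]<b)&(W[:,1]>.0)&(W[:,1]<.13)
    q=W[m]*1000; vx,vy,x0,y0=cv2.fitLine(q[:,:2].astype(np.float32),cv2.DIST_HUBER,0,.01,.01).ravel()
    print(nm,len(q),"y",q[:,1].min(),q[:,1].max(),"mean",q.mean(0).round(1),"az",np.degrees(np.arctan2(vy,vx)).round(1))
E
python3 go.py 668,69,130,84 668,69,60,84
```

```text
far 70 y 24.481485656095206 114.29331194105697 mean [666.2  70.3  38.3] az 85.1
mid near 60 y 3.4759438942644283 107.5759616854127 mean [549.7  63.4  38.3] az 84.8
near far 61 y 6.009233811948833 127.04364461450903 mean [520.9  66.4  38.1] az 84.4
t 28.05 p [ 552.8 -216.4  136.7] az 95.46 tilt [0.0047 0.0006] F [0.6 0.8 0.6] gap 0.879 q [ 0.53  0.58 -0.37  1.98  0.34  0.64  0.04]
668,69,130,84 -> [0.2731 0.1418 0.0074] [ 0.27 -0.03 11.46]
668,69,60,84 -> [0.   0.   0.07] [0. 0. 0.]
```

>>> carry_out(
  steps=[
    [[0.02,0.01,0,0,0,1,0.4],[0.06,0.031,0,0,0,3,0.4],[0.1,0.052,0,0,0,5,0.4],[0.14,0.073,0,0,0,7,0.4],[0.18,0.094,0,0,0,9,0.4],[0.22,0.114,0,0,0,10.6,0.4],[0.255,0.132,0,0.2,0,10.6,0.4],[0.273,0.142,0.015,0.2,0,10.6,0.4],[0.273,0.142,0.03,0.2,0,10.6,0.4],[0.273,0.142,0.035,0.2,0,10.6,0.4]],
  ],
)

```text
time_s: 29.05
eef_pos: [0.6665, 0.0705, 0.1009]
tool_rot: [0.737, 0.676, -0.001, -0.001]
ft_force: [0.4, -0.2, -0.7]
finger_gap: 0.4
```

```bash
python3 go.py 668.3,69.5,16,85
```

```text
t 29.05 p [666.5  70.5 100.9] az 85.05 tilt [-0.0015  0.0001] F [ 0.4 -0.2 -0.7] gap 0.4 q [-0.02  0.7  -0.27  1.82  0.28  0.67 -0.53]
668.3,69.5,16,85 -> [-0.0008  0.002   0.0849] [-0.08  0.    0.05]
```

>>> carry_out(
  steps=[
    [[-0.001,0.002,0.01,0,0,0,0.4],[-0.001,0.002,0.035,0,0,0,0.4],[-0.001,0.002,0.06,0,0,0,0.4],[-0.001,0.002,0.076,0,0,0,0.4],[-0.001,0.002,0.083,0,0,0,0.3],[-0.001,0.002,0.084,0,0,0,0.15],[-0.001,0.002,0.084,0,0,0,0],[-0.001,0.002,0.084,0,0,0,0],[-0.001,0.002,0.084,0,0,0,0],[-0.001,0.002,0.084,0,0,0,0]],
  ],
  squeeze=50,
)

```text
time_s: 30.05
eef_pos: [0.6687, 0.0691, 0.0176]
tool_rot: [0.737, 0.676, -0.0, -0.0]
ft_force: [0.5, -1.2, -1.0]
finger_gap: 0.034
```

```bash
python3 go.py 693,52,19,84.6
```

```text
t 30.05 p [668.7  69.1  17.6] az 85.03 tilt [-0.0005 -0.    ] F [ 0.5 -1.2 -1. ] gap 0.034 q [-0.05  0.81 -0.22  1.85  0.32  0.52 -0.57]
693,52,19,84.6 -> [-0.0149  0.0257 -0.0015] [-0.03  0.    0.43]
```

>>> carry_out(
  steps=[
    [[0,0.001,-0.001,0,0,0,0],[-0.002,0.004,-0.002,0,0,0,0],[-0.005,0.009,-0.002,0,0,0.2,0],[-0.008,0.014,-0.002,0,0,0.4,0],[-0.011,0.019,-0.002,0,0,0.4,0],[-0.014,0.024,-0.002,0,0,0.4,0],[-0.015,0.0258,-0.002,0,0,0.4,0],[-0.015,0.0258,-0.001,0,0,0.4,0],[-0.015,0.0258,0.0,0,0,0.4,0],[-0.015,0.0258,0.0,0,0,0.4,0]],
  ],
)

```text
time_s: 31.05
eef_pos: [0.6928, 0.0522, 0.0174]
tool_rot: [0.739, 0.673, -0.0, -0.0]
ft_force: [0.1, 0.7, -0.0]
finger_gap: 0.037
```

>>> carry_out(
  steps=[
    [[0,0,0,0,0,0,0.25],[0,0,0,0,0,0,0.35],[0,0,0,0,0,0,0.35],[0,0,-0.01,0,0,0,0.35],[0,0,-0.04,0,0,0,0.35],[0,0,-0.08,0,0,0,0.5],[0,0,-0.115,0,0,0,0.8],[-0.03,0,-0.12,0,0,0,0.88],[-0.07,0,-0.12,0,0,0,0.88],[-0.11,0,-0.12,0,0,0,0.88]],
  ],
)

```text
time_s: 32.05
eef_pos: [0.6829, -0.058, 0.1391]
tool_rot: [0.739, 0.674, 0.0, 0.0]
ft_force: [-0.3, -0.4, -0.7]
finger_gap: 0.879
```

>>> carry_out(
  steps=[
    [[-0.03,0,0,0,0,-1,0.88],[-0.07,-0.005,0,0,0,-3,0.88],[-0.11,-0.012,0,0,0,-5,0.88],[-0.15,-0.02,0,0,0,-7,0.88],[-0.19,-0.03,0,0,0,-9,0.88],[-0.22,-0.04,0,0,0,-10.9,0.88]],
  ],
)

```text
time_s: 32.65
eef_pos: [0.6217, -0.2767, 0.1398]
tool_rot: [0.672, 0.741, -0.0, 0.001]
ft_force: [0.4, -0.6, -0.9]
finger_gap: 0.88
```

```bash
python3 - <<'E'
from h import *
c=cam('top')
print("in");blobs(c,.031,.044,(.44,.73,0.01,.12),15)
print("out");blobs(c,.015,.036,(.3,.8,-.42,-.09),20)
W=cloud(c);m=(W[...,2]>.004)&(W[...,2]<.016)&(W[...,0]>.43)&(W[...,0]<.73)&(W[...,1]>-.01)&(W[...,1]<.13)
print("web/floor z by x"); 
for a,b in((.645,.69),(.56,.6),(.475,.51)):
    k=m&(W[...,0]>a)&(W[...,0]<b); print(np.percentile(W[k][:,2],[25,50,75]).round(4))
E
python3 go.py 575.5,-319,70,95.5
```

```text
in
[314. 202.] 21 [727.1  87.   41.6   1.5  83.8] med [727.2  86.9  37.9] col [113.  92.  62.]
[331. 204.] 16 [723.8  45.5  31.3   1.2  83.8] med [723.5  44.3  36.6] col [113.5  90.   62.5]
[328. 216.] 69 [691.9  53.1  83.    5.2  84.6] med [691.8  55.5  37.7] col [200. 193. 182.]
[327. 238.] 72 [635.7  56.4  89.9   4.7  84.9] med [635.2  53.9  38.4] col [201.  204.5 200. ]
[325. 249.] 71 [605.7  59.8  87.7   4.9  84.8] med [605.8  59.9  38.1] col [200. 195. 184.]
[323. 271.] 62 [549.9  64.5  86.4   4.4  85.4] med [550.1  63.3  38.5] col [201.  206.5 204. ]
[325. 283.] 52 [520.6  60.4  73.9   4.2  83.8] med [520.1  60.4  38.4] col [201.  199.  191.5]
[320. 305.] 59 [465.3  72.5  88.7   3.9  84. ] med [464.8  73.7  39. ] col [201. 207. 206.]
out
[482. 198.] 109 [ 735.4 -357.1   54.9   35.9   60.9] med [ 744.6 -348.4   31.5] col [194.  51.  46.]
[468. 266.] 562 [ 573.7 -319.2   89.9   60.8  -84.5] med [ 564.5 -304.4   31.3] col [142. 134. 118.]
[483. 315.] 829 [ 440.5 -348.1   91.    61.7   50.5] med [ 439.1 -346.8   31.2] col [ 97.  46. 100.]
web/floor z by x
[0.0098 0.0118 0.0134]
[0.0098 0.0118 0.0134]
[0.01   0.0118 0.0135]
t 32.7 p [ 618.6 -282.9  139.4] az 95.37 tilt [-0.0014 -0.0049] F [-1.5 -5.3 -1.3] gap 0.878 q [ 0.57  0.67 -0.37  1.77  0.33  0.77  0.13]
575.5,-319,70,95.5 -> [-0.0315 -0.0462  0.0696] [-0.11  0.27 -0.13]
```

All three channels sit flat, with 29 to 30 mm between neighbouring flange centres. Now pick the D channel.

>>> carry_out(
  steps=[
    [[-0.015,-0.023,0.01,0,0.2,0,0.88],[-0.0315,-0.0462,0.03,0,0.2,0,0.88],[-0.0315,-0.0462,0.06,0,0.2,0,0.88],[-0.0315,-0.0462,0.085,0,0.2,0,0.88],[-0.0315,-0.0462,0.11,0,0.2,0,0.88],[-0.0315,-0.0462,0.127,0,0.2,0,0.88],[-0.0315,-0.0462,0.134,0,0.2,0,0.88],[-0.0315,-0.0462,0.134,0,0.2,0,0.7],[-0.0315,-0.0462,0.134,0,0.2,0,0.5],[-0.0315,-0.0462,0.134,0,0.2,0,0.5]],
  ],
  squeeze=40,
)

```text
time_s: 33.7
eef_pos: [0.576, -0.3195, 0.0067]
tool_rot: [0.673, 0.739, -0.001, 0.001]
ft_force: [0.3, -0.3, -1.3]
finger_gap: 0.693
```

>>> carry_out(
  steps=[
    [[0,0,0,0,0,0,0.5],[0,0,0,0,0,0,0.5]],
  ],
)

```text
time_s: 33.9
eef_pos: [0.5763, -0.3197, 0.0074]
tool_rot: [0.673, 0.739, -0.001, 0.001]
ft_force: [0.3, 0.5, -0.7]
finger_gap: 0.693
```

```bash
python3 go.py 622,58,150,84.6
```

```text
t 33.9 p [ 576.3 -319.7    7.4] az 95.36 tilt [ 0.0006 -0.0026] F [ 0.3  0.5 -0.7] gap 0.693 q [ 0.6   0.82 -0.28  1.88  0.43  0.5   0.11]
622,58,150,84.6 -> [ 0.3714  0.0808 -0.1435] [ 0.04  0.15 10.76]
```

>>> carry_out(
  steps=[
    [[0,0,-0.02,0,0,0,0.5],[0,0,-0.06,0,0,0,0.5],[0,0,-0.1,0,0,0,0.5],[0.015,0.003,-0.13,0,0,1,0.5],[0.05,0.011,-0.14,0,0,3,0.5],[0.09,0.02,-0.14,0,0,5,0.5],[0.13,0.028,-0.14,0,0,7,0.5],[0.17,0.037,-0.14,0,0,9,0.5],[0.21,0.046,-0.14,0,0,10.8,0.5],[0.25,0.054,-0.14,0,0,10.8,0.5]],
  ],
)

```text
time_s: 34.9
eef_pos: [0.6067, -0.0638, 0.1472]
tool_rot: [0.74, 0.672, -0.0, 0.001]
ft_force: [-0.3, -0.0, -0.5]
finger_gap: 0.69
```

```bash
python3 go.py 622.5,58.1,150,84.6
```

```text
t 34.9 p [606.7 -63.8 147.2] az 84.49 tilt [ 0.0012 -0.0027] F [-0.3 -0.  -0.5] gap 0.69 q [ 0.22  0.58 -0.31  1.93  0.27  0.67 -0.36]
622.5,58.1,150,84.6 -> [ 0.1228  0.004  -0.0032] [ 0.08  0.15 -0.11]
```

>>> carry_out(
  steps=[
    [[0.035,0.001,0,0,0,0,0.5],[0.07,0.002,0,0,0,0,0.5],[0.1,0.003,0.01,0,0,0,0.5],[0.118,0.004,0.025,0,0,0,0.5],[0.1228,0.004,0.045,0,0,0,0.5],[0.1228,0.004,0.06,0,0,0,0.5],[0.1228,0.004,0.065,0,0,0,0.5],[0.1228,0.004,0.065,0,0,0,0.5]],
  ],
)

```text
time_s: 35.7
eef_pos: [0.6222, 0.0568, 0.0812]
tool_rot: [0.741, 0.672, -0.001, 0.001]
ft_force: [0.4, -0.0, -1.9]
finger_gap: 0.691
```

```bash
python3 go.py 622.5,58.1,20,84.6;  python3 - <<'E'
from h import *
c=cam('scene');crop(c,240,160,400,290,5,'pics/c9.png')
E
```

```text
t 35.7 p [622.2  56.8  81.2] az 84.43 tilt [-0.0002 -0.0034] F [ 0.4 -0.  -1.9] gap 0.691 q [-0.02  0.68 -0.26  1.94  0.31  0.56 -0.58]
622.5,58.1,20,84.6 -> [0.0015 0.0002 0.0612] [ 0.01  0.2  -0.17]
```

View pics/c9.png

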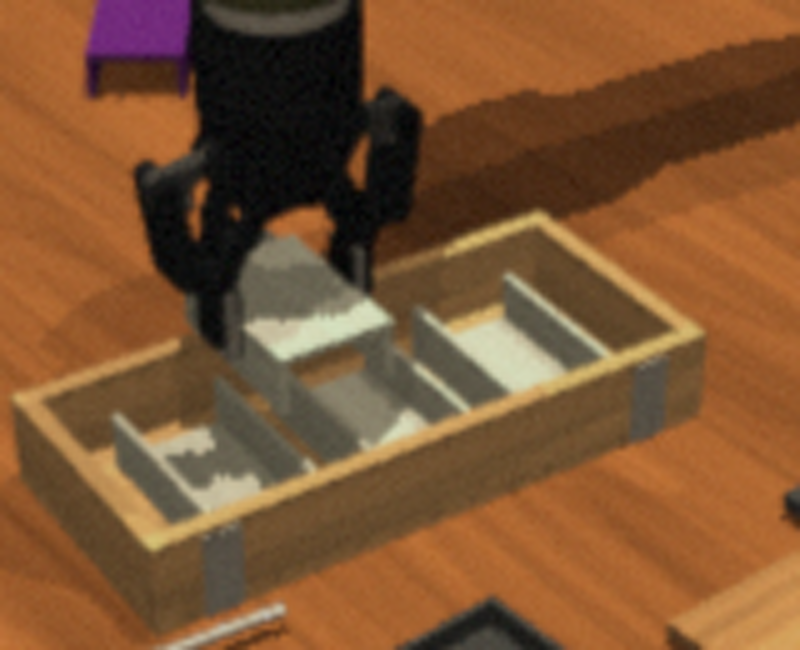

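D is level above the far and middle channels. Lower it.

>>> carry_out(
  steps=[
    [[0.0015,0,0.005,0,0.2,0,0.5],[0.0015,0,0.018,0,0.2,0,0.5],[0.0015,0,0.03,0,0.2,0,0.5],[0.0015,0,0.042,0,0.2,0,0.5],[0.0015,0,0.052,0,0.2,0,0.5],[0.0015,0,0.058,0,0.2,0,0.5],[0.0015,0,0.061,0,0.2,0,0.5],[0.0015,0,0.061,0,0.2,0,0.5]],
  ],
)

```text
time_s: 36.55
eef_pos: [0.6227, 0.0583, 0.0205]
tool_rot: [0.741, 0.672, 0.0, 0.0]
ft_force: [1.4, -0.5, -1.8]
finger_gap: 0.692
```

```bash
python3 go.py 622.5,58.1,19,84.6
```

```text
t 36.55 p [622.7  58.3  20.5] az 84.44 tilt [0.0006 0.0002] F [ 1.4 -0.5 -1.8] gap 0.692 q [-0.04  0.77 -0.21  1.96  0.34  0.45 -0.61]
622.5,58.1,19,84.6 -> [-0.0002 -0.0001  0.0015] [ 0.04 -0.01 -0.16]
```

>>> carry_out(
  steps=[
    [[0,0,0.001,0,0,0,0.5],[0,0,0.001,0,0,0,0.8],[0,0,0.001,0,0,0,0.8],[0,0,0.001,0,0,0,0.8],[0,0,-0.015,0,0,0,0.8],[0,0,-0.05,0,0,0,0.8],[0,0,-0.09,0,0,0,0.7],[0.01,-0.01,-0.13,0,0,-4,0.5],[0.04,-0.03,-0.13,0,0,-12,0.5],[0.08,-0.05,-0.13,0,0,-20,0.5]],
  ],
)

```text
time_s: 37.55
eef_pos: [0.5812, 0.1414, 0.1535]
tool_rot: [0.612, 0.791, 0.001, 0.002]
ft_force: [1.4, -0.1, 0.3]
finger_gap: 0.498
```

```bash
python3 go.py 410,332,150,180
```

```text
t 37.55 p [581.2 141.4 153.5] az 104.51 tilt [ 0.0048 -0.0005] F [ 1.4 -0.1  0.3] gap 0.498 q [-0.06  0.57 -0.4   1.95  0.34  0.68 -0.42]
410,332,150,180 -> [ 0.2274 -0.118   0.0025] [  0.16   0.25 -75.49]
```

>>> carry_out(
  steps=[
    [[0.025,-0.013,0,0,0.2,-8.4,0.5],[0.05,-0.026,0,0,0.2,-16.8,0.5],[0.075,-0.039,0,0,0.2,-25.2,0.5],[0.1,-0.052,0,0,0.2,-33.6,0.5],[0.125,-0.065,0,0,0.2,-42,0.5],[0.15,-0.078,0,0,0.2,-50.4,0.5],[0.175,-0.091,0,0,0.2,-58.8,0.5],[0.2,-0.104,0,0,0.2,-67,0.5],[0.22,-0.114,0,0,0.2,-75.5,0.5],[0.2274,-0.118,0,0,0.2,-75.5,0.5]],
  ],
)

```text
time_s: 38.55
eef_pos: [0.4088, 0.3337, 0.1537]
tool_rot: [-0.002, 1.0, 0.001, 0.002]
ft_force: [0.2, 0.3, 1.0]
finger_gap: 0.505
```

```bash
python3 go.py 410.1,332.1,60,180 410.1,332.1,20,180; python3 - <<'E'
from h import *
c=cam('top')
print("in");blobs(c,.031,.047,(.44,.73,0.01,.12),15)
a=cv2.resize(c["color"][190:335,280:370,::-1],None,fx=4,fy=4,interpolation=2)
s=cam('scene');b=cv2.resize(s["color"][190:310,240:400,::-1],(427,320),interpolation=2)
o=np.zeros((580,790,3),np.uint8);o[:580,:360]=a;o[:320,362:789]=b;cv2.imwrite('pics/c10.png',o)
E
```

```text
t 38.55 p [408.8 333.7 153.7] az -179.72 tilt [0.0032 0.0027] F [0.2 0.3 1. ] gap 0.505 q [-0.27  0.57 -0.76  2.09  0.62  0.7   0.15]
410.1,332.1,60,180 -> [-0.001  -0.0018  0.0937] [0.16 0.18 0.28]
410.1,332.1,20,180 -> [0.   0.   0.04] [0. 0. 0.]
in
[324. 203.] 56 [725.9  59.7  95.8   5.1  86. ] med [725.   65.   39.7] col [119.  96.  66.]
[328. 216.] 67 [691.7  53.1  82.8   5.4  85.7] med [691.7  53.1  38.3] col [198. 192. 181.]
[325. 243.] 828 [621.7  58.3  91.4  60.6  84.8] med [621.1  60.   42.8] col [200. 205. 205.]
[323. 271.] 66 [549.9  64.5  86.5   4.1  85.2] med [549.9  63.2  39.1] col [199. 204. 191.]
[322. 282.] 62 [521.3  66.8  86.7   4.3  83.5] med [521.2  66.8  38.9] col [198.  195.5 174. ]
[320. 305.] 60 [465.3  72.6  88.8   3.9  83.9] med [464.8  72.5  38.3] col [199. 204. 191.]
```

View pics/c10.png

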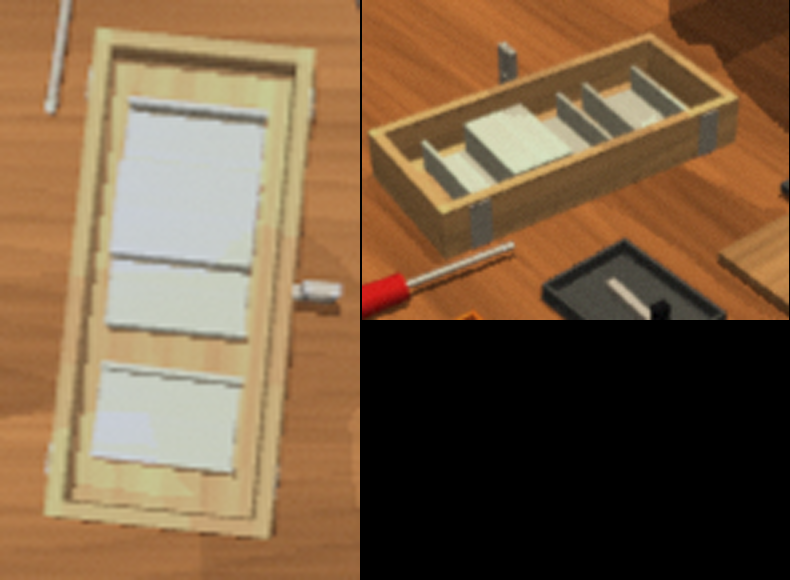

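D is seated: its top is at 42.5 mm against 42 expected, level, over the far and middle channels. Now take the lid.

>>> carry_out(
  steps=[
    [[-0.001,-0.0018,0.01,0.1,0.2,0.3,0.5],[-0.001,-0.0018,0.04,0.1,0.2,0.3,0.5],[-0.001,-0.0018,0.075,0.1,0.2,0.3,0.5],[-0.001,-0.0018,0.105,0.1,0.2,0.3,0.5],[-0.001,-0.0018,0.125,0.1,0.2,0.3,0.5],[-0.001,-0.0018,0.133,0.1,0.2,0.3,0.4],[-0.001,-0.0018,0.1338,0.1,0.2,0.3,0.2],[-0.001,-0.0018,0.1338,0.1,0.2,0.3,0],[-0.001,-0.0018,0.1338,0.1,0.2,0.3,0],[-0.001,-0.0018,0.1338,0.1,0.2,0.3,0]],
  ],
  squeeze=60,
)

```text
time_s: 39.65
eef_pos: [0.4116, 0.3309, 0.0202]
tool_rot: [0.004, 1.0, 0.0, 0.0]
ft_force: [-0.3, -0.2, -3.7]
finger_gap: 0.174
```

```bash
python3 go.py 410,332,150,180 579.3,62.4,150,175.16
```

```text
t 39.65 p [411.6 330.9  20.2] az 179.51 tilt [0.0004 0.0006] F [-0.3 -0.2 -3.7] gap 0.174 q [-0.44  0.75 -0.51  2.17  0.9   0.44 -0.11]
410,332,150,180 -> [ 0.0016  0.0012 -0.1298] [ 0.03  0.02 -0.49]
579.3,62.4,150,175.16 -> [-0.1693 -0.2696  0.    ] [0.   0.   4.84]
```

>>> carry_out(
  steps=[
    [[0,0,-0.008,0,0,0,0],[0,0,-0.025,0,0,0,0],[0,0,-0.05,0,0,0,0],[0,0,-0.08,0,0,0,0],[0,0,-0.105,0,0,0,0],[0,0,-0.125,0,0,0,0],[0,0,-0.135,0,0,0,0],[0,0,-0.135,0,0,0,0]],
  ],
)

```text
time_s: 40.45
eef_pos: [0.4121, 0.3309, 0.1566]
tool_rot: [0.005, 1.0, 0.001, 0.001]
ft_force: [-0.4, 0.2, -4.6]
finger_gap: 0.174
```

```bash
python3 go.py 580.5,62.3,155,174.9
```

```text
t 40.45 p [412.1 330.9 156.6] az 179.48 tilt [0.0025 0.0018] F [-0.4  0.2 -4.6] gap 0.174 q [-0.26  0.57 -0.76  2.09  0.61  0.71  0.15]
580.5,62.3,155,174.9 -> [-0.1709 -0.2671  0.0015] [0.11 0.14 4.58]
```

>>> carry_out(
  steps=[
    [[-0.01,-0.015,0,0,0.1,0.5,0],[-0.03,-0.047,0,0,0.1,1,0],[-0.052,-0.082,0,0,0.1,1.5,0],[-0.075,-0.118,0,0,0.1,2,0],[-0.098,-0.154,0,0,0.1,2.5,0],[-0.12,-0.189,0,0,0.1,3,0],[-0.142,-0.223,0,0,0.1,4,0],[-0.16,-0.25,0,0,0.1,4.58,0],[-0.1709,-0.2671,0,0,0.1,4.58,0],[-0.1709,-0.2671,0,0,0.1,4.58,0]],
  ],
)

```text
time_s: 41.45
eef_pos: [0.5813, 0.0582, 0.1547]
tool_rot: [0.047, 0.999, 0.0, -0.001]
ft_force: [-1.0, 0.8, -4.3]
finger_gap: 0.176
```

>>> carry_out(
  steps=[
    [[0,0,0,0,0,0,0],[0,0,0,0,0,0,0]],
  ],
)

```text
time_s: 41.65
eef_pos: [0.5805, 0.0584, 0.1538]
tool_rot: [0.047, 0.999, -0.0, -0.001]
ft_force: [-0.7, -0.5, -3.8]
finger_gap: 0.175
```

```bash
python3 go.py 580.5,62.3,100,174.9 580.5,62.3,63.5,174.9
```

```text
t 41.65 p [580.5  58.4 153.8] az 174.63 tilt [-0.0028 -0.0001] F [-0.7 -0.5 -3.8] gap 0.175 q [ 0.3   0.63 -0.75  1.97  0.61  0.78  0.68]
580.5,62.3,100,174.9 -> [0.0002 0.0039 0.0538] [-0.02 -0.16 -0.27]
580.5,62.3,63.5,174.9 -> [0.     0.     0.0365] [0. 0. 0.]
```

>>> carry_out(
  steps=[
    [[0,0.0039,0.005,0,-0.15,-0.27,0],[0,0.0039,0.02,0,-0.15,-0.27,0],[0,0.0039,0.037,0,-0.15,-0.27,0],[0,0.0039,0.05,0,-0.15,-0.27,0],[0,0.0039,0.055,0,-0.15,-0.27,0],[0,0.0039,0.055,0,-0.15,-0.27,0]],
  ],
)

```text
time_s: 42.25
eef_pos: [0.5802, 0.0626, 0.0978]
tool_rot: [0.044, 0.999, -0.0, -0.001]
ft_force: [-0.3, -0.6, -4.4]
finger_gap: 0.176
```

```bash
python3 go.py 580.5,62.3,63.5,174.9; python3 - <<'E'
from h import *
c=cam('scene');crop(c,220,140,420,290,4,'pics/c11.png')
E
```

```text
t 42.25 p [580.2  62.6  97.8] az 174.94 tilt [-0.0019 -0.0004] F [-0.3 -0.6 -4.4] gap 0.176 q [ 0.25  0.7  -0.68  2.01  0.7   0.68  0.6 ]
580.5,62.3,63.5,174.9 -> [-0.0004 -0.0002  0.0343] [-0.03 -0.11  0.04]
```

View pics/c11.png

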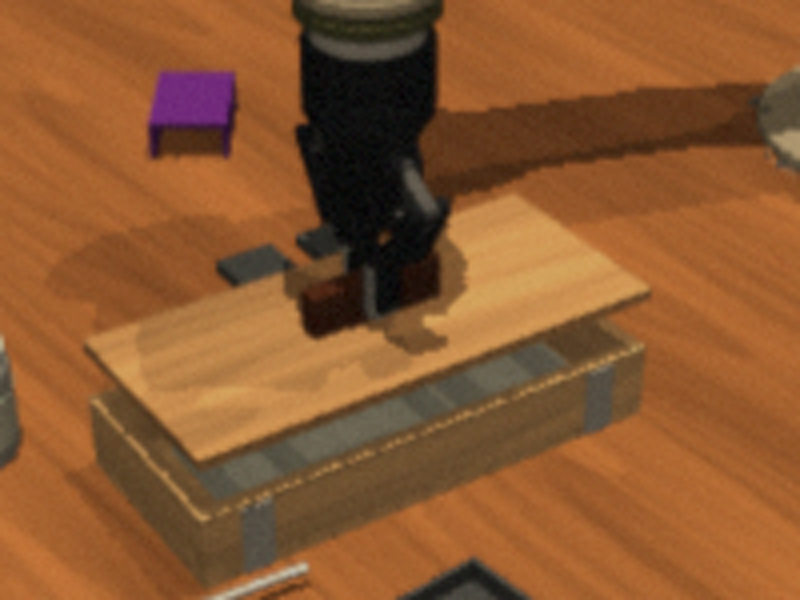

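The lid is level and square above the crate, with the lugs on the staple side. Lower it slowly.

>>> carry_out(
  steps=[
    [[0,0,0.004,0,-0.1,0,0],[0,0,0.009,0,-0.1,0,0],[0,0,0.014,0,-0.1,0,0],[0,0,0.019,0,-0.1,0,0],[0,0,0.022,0,-0.1,0,0]],
  ],
)

```text
time_s: 42.8
eef_pos: [0.5804, 0.0625, 0.076]
tool_rot: [0.044, 0.999, -0.0, 0.0]
ft_force: [0.2, -1.3, -4.5]
finger_gap: 0.175
```

```bash
python3 go.py 580.5,62.3,63.5,174.9
```

```text
t 42.8 p [580.4  62.5  76. ] az 174.92 tilt [ 0.0005 -0.0005] F [ 0.2 -1.3 -4.5] gap 0.175 q [ 0.22  0.73 -0.65  2.02  0.74  0.64  0.56]
580.5,62.3,63.5,174.9 -> [-0.0001 -0.0002  0.0125] [-0.03  0.03  0.02]
```

No contact force, and the lugs are already below the staple top. Continue down.

>>> carry_out(
  steps=[
    [[0,0,0.003,0,0,0,0],[0,0,0.006,0,0,0,0],[0,0,0.009,0,0,0,0],[0,0,0.011,0,0,0,0],[0,0,0.012,0,0,0,0],[0,0,0.012,0,0,0,0]],
  ],
)

```text
time_s: 43.4
eef_pos: [0.5804, 0.0625, 0.0639]
tool_rot: [0.044, 0.999, -0.0, 0.0]
ft_force: [-0.1, 0.7, -3.4]
finger_gap: 0.172
```

```bash
python3 go.py 580.5,62.3,63,174.9
```

```text
t 43.4 p [580.4  62.5  63.9] az 174.93 tilt [ 0.0004 -0.0005] F [-0.1  0.7 -3.4] gap 0.172 q [ 0.21  0.74 -0.63  2.03  0.76  0.62  0.55]
580.5,62.3,63,174.9 -> [-0.0001 -0.0002  0.0009] [-0.03  0.03  0.03]
```

>>> carry_out(
  steps=[
    [[0,0,0.0006,0,0,0,0],[0,0,0.0006,0,0,0,0.15],[0,0,0.0006,0,0,0,0.35],[0,0,0.0006,0,0,0,0.45],[0,0,0.0006,0,0,0,0.45],[0,0,-0.005,0,0,0,0.45],[0,0,-0.025,0,0,0,0.45],[0,0,-0.06,0,0,0,0.45],[0,0,-0.1,0,0,0,0.45],[0,0,-0.13,0,0,0,0.45]],
  ],
)

```text
time_s: 44.4
eef_pos: [0.5805, 0.063, 0.1965]
tool_rot: [0.044, 0.999, 0.0, 0.001]
ft_force: [-0.1, 0.0, 0.6]
finger_gap: 0.451
```

>>> carry_out(
  steps=[
    [[0.01,-0.03,0,0,0,0,0.45],[0.02,-0.07,0,0,0,0,0.45],[0.03,-0.11,-0.01,0,0,0,0.45],[0.04,-0.15,-0.02,0,0,0,0.45],[0.05,-0.19,-0.03,0,0,0,0.45],[0.06,-0.23,-0.04,0,0,0,0.45],[0.06,-0.27,-0.05,0,0,0,0.45],[0.06,-0.31,-0.05,0,0,0,0.45],[0.06,-0.34,-0.05,0,0,0,0.45],[0.06,-0.34,-0.05,0,0,0,0.45]],
  ],
)

```text
time_s: 45.4
eef_pos: [0.4895, -0.2753, 0.2462]
tool_rot: [0.047, 0.999, -0.001, 0.0]
ft_force: [0.0, 0.1, -1.2]
finger_gap: 0.447
```

```bash
python3 go.py; python3 - <<'E'
from h import *
c=cam('top'); s=cam('scene')
B=(.35,.8,-.05,.2)
print("lid");blobs(c,.05,.066,B,100)
W=cloud(c)
for y in(.0,.03,.09,.12):
  for x in(.45,.70):
    k=(abs(W[...,0]-x)<.015)&(abs(W[...,1]-y)<.01);print((x,y),np.median(W[k][:,2]).round(4),end=" ")
print("\nhandle");blobs(c,.07,.12,B,30)
print("tray");blobs(c,.010,.045,(.58,.75,.19,.34),20)
print("others");blobs(c,.015,.1,(.55,.9,-.15,-.04),60);blobs(c,.015,.1,(.5,.9,.1,.6),60)
a=cv2.resize(c["color"][170:340,210:420,::-1],(525,425),interpolation=2)
b=cv2.resize(s["color"][170:340,210:420,::-1],(0,0),fx=1.25,fy=1.25,interpolation=2)
o=np.zeros((425,790,3),np.uint8);o[:,:525]=a;o[:b.shape[0],527:527+b.shape[1]]=b[:,:263];cv2.imwrite('pics/f.png',o)
E
```

```text
t 45.4 p [ 489.5 -275.3  246.2] az 174.57 tilt [ 0.0009 -0.0013] F [ 0.   0.1 -1.2] gap 0.447 q [ 1.01  0.51 -0.86  1.93  0.48  0.92  1.38]
lid
[326. 260.] 7166 [578.   45.6 311.9 174.6  -4.9] med [575.6  56.2  58.8] col [201. 169. 116.]
(0.45, 0.0) 0.0496 (0.7, 0.0) 0.0587 (0.45, 0.03) 0.0587 (0.7, 0.03) 0.0589 (0.45, 0.09) 0.059 (0.7, 0.09) 0.0586 (0.45, 0.12) 0.0587 (0.7, 0.12) 0.0577 
handle
[324. 258.] 238 [579.1  62.8  88.8  15.8  -4.8] med [578.1  62.9  88.6] col [126.  74.  47.]
[359. 262.] 34 [571.7 -24.8  22.1   7.8  89.5] med [570.8 -23.5  76.6] col [193.  193.  187.5]
tray
[246. 229.] 304 [659.6 263.  119.4  91.6 -87.7] med [659.8 270.2  17.5] col [108.  102.5  84. ]
[244. 229.] 90 [658.1 265.3  66.6  14.1  86.1] med [658.2 277.7  14.4] col [172. 174. 163.]
others
[382. 182.] 656 [778.8 -85.1  65.4  62.6 -68.1] med [773.6 -82.4  74.3] col [202. 207. 197.]
[300. 164.] 344 [822.4 130.7 134.3  25.1  -7.1] med [836.2 128.8  23.6] col [193.  51.  45.]
[264. 182.] 97 [783.6 223.8 119.2  58.1 -53.7] med [771.5 209.4  17.9] col [191. 130.  56.]
[303. 249.] 1115 [620.2 118.3 239.4  37.7  -0.9] med [598.2 114.7  58.7] col [201. 166. 114.]
[246. 229.] 247 [659.6 262.9 119.   91.4 -88.1] med [658.5 268.1  18.2] col [113. 104.  88.]
[166. 238.] 773 [630.  470.2 107.   78.2  85.2] med [623.7 470.9  60. ] col [104.  94.  78.]
```

View pics/f.png

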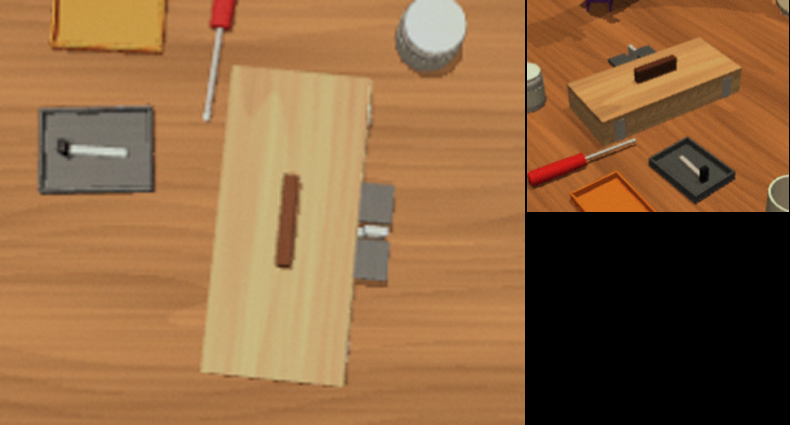

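The lid is level at 58.7 mm, the same as at the start, and the staple sits in the notch at crop (373,231). The pin is in the tray and the bystanders have not moved. Hand in.

```bash
python3 -c "
from bench import ticket
print(ticket.job_done())"
```

```text
the job is handed in; nothing more can be done
None
```

The job is done and handed in at about 45 s of the 208 s allowed. The crate is packed and shut, and the pin is in the small dark tray.

- **Order of work:** I drew the pin with the lid shut and put it in the tray. I then laid the lid flat on the counter to the left, packed the three open-up channels across the floor, set the one open-down channel over the far and middle ones, and put the lid back.
- **Knocked channel:** the far channel was knocked against the middle one after I had placed it. I gripped it by one flange and set it back before fitting the open-down channel.
- **Packing check:** the packed channels read level. The open-down channel's top was at about 42.5 mm, against 42 mm expected.
- **Lid check:** the lid top reads 58–59 mm nearly all over, the same as at the start, and the lugs are around the staple. One of eight height samples read 49.6 mm. It lay at the lid's edge, so I took it as an edge effect and did not re-measure it. The handle sits about 2 mm to the left of where it started, within the lid's 5 mm of play.
- **Everything else:** the pin was still in the tray, and the can, screwdriver and mug had not moved. The two cameras disagreed with each other and with the gripper by 1 to 4 mm, which was small enough for every fit here.

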